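# Close the parts box of a damper service bench

## Task

Close the parts box for shipping: lift the loose lid by its bar, set it gently down into the box's mouth so that it sits flat on the rim and let go of it, then swing the four clips over the rim and press each one down until it snaps home. Work in opposite-corner order: after the first clip do the one diagonally across, then a third, then the one across from that. Press by feel, only as hard as a clip needs, since its plastic lug cracks if leaned on, and leave the other things on the bench where they are.

Things in the scene. Friction and masses are not known exactly. Their poses are not given: they have to be found in the camera images.
- box: Open grey plastic parts box fixed to the bench. Outside 110 mm along its x, 150 mm along its y, 60 mm high; walls 5 mm, so the mouth is 100 x 140 mm. Origin: centre of its underside, z up. It carries four hinged steel clips on black lugs near its corners, two on each of its long sides (the +x and -x sides, +x being the side away from the robot); opposite corners are diagonal.
- box_rim (a point): Centre of the box's mouth at rim height, axes as the box. A clip's hinge pin runs along y at x = +-62 mm, y = +-50 mm, and 12.5 mm above the rim on average; but each lug is set up to 5 mm higher or lower, unlike the others and NOT reported, and with it the height where the clip snaps. Arm: flat, 18 mm wide, 4 mm thick, ending 42 mm from its pin, the pin at mid-thickness; heel and lug go 29 mm outwards of the pin, 3 mm above the pin.
- lid: Loose grey lid, 160 g, long side along its y; fits the box either way round. Origin: centre of its underside, z up. From below: plug 94 x 134 x 6 mm that enters the mouth with 3 mm to spare all round; flange 106 x 146 x 4 mm that rests on the rim; in the middle a black grip bar 48 mm along x, 12 mm along y, 26 mm up from the flange. Starts flat on the bench; seated, its origin is 54 mm over the box's.
- clip_near_left (a joint): Angle (rad) of the clip at the box's -x +y corner. 0: shut, arm level, pointing inwards over the lid's edge; 1.57: upright; 1.9: leaning out at its stop. Starts leaning out, clear of the lid. Light friction keeps it where it is left (1 N at the end of the arm) down to about 0.27, below which it springs back unless snapped.
- clip_near_right (a joint): Angle (rad) of the clip at the box's -x -y corner. 0 shut, 1.9 open. Swung inwards from outside, then pressed down near the end of its arm, it resists from about 0.26 on, 8 to 10 N at the peak near 0.17 (more nearer the pin), gives way at about 0.09 (4 mm above shut at the arm's end), where the force drops, and snaps to 0 on a firm stop.
- clip_far_left (a joint): Angle (rad) of the clip at the box's +x +y corner. 0 shut, 1.9 open; moves and snaps as the other clips. Its plastic lug cracks under more than 30 N on the clip, and so does anything here pressed that hard.
- clip_far_right (a joint): Angle (rad) of the clip at the box's +x -y corner. 0 shut, 1.9 open; moves and snaps as the other clips. A rubber pad under the arm sinks into the lid's edge as it shuts, without resistance worth noting.
- shock: bystander: a bicycle damper unit lying on the bench, 190 mm long, 46 mm high; origin at the centre of its underside
- spray: bystander: standing spray can, 54 mm across, 170 mm high; origin at the centre of its underside
- dish: bystander: shallow round steel dish, 110 mm across, 22 mm high; origin at the centre of its underside
- driver: bystander: screwdriver lying on the bench; origin at the centre of its underside
- spanner: bystander: flat spanner lying on the bench; origin at the centre of its underside
- collar: bystander: flat aluminium ring 44 mm across, 12 mm high; origin at the centre of its underside
- bushing: bystander: small stepped brass bushing 24 mm across, 26 mm high; origin at the centre of its underside
- grease: bystander: white jar with black cap, 48 mm across, 60 mm high; origin at the centre of its underside

How it is judged:
By the outcome, as a careful person would: the job done as asked, in the order asked, and still so for the second after the job is handed in, with the robot touching nothing.
It also fails if it takes over 72 s, if anything falls off the work surface, if the arm or the gripper's body presses on something with over 40 N, if the wrist force passes 120 N, or if a joint passes its speed limit or range.

## Robot

A 6-joint arm with a two-finger parallel gripper is mounted at the origin on the work surface. World frame = base frame: x ahead of the robot, y to its left, z up, the work surface at z = 0. Lengths are in mm, angles in rad, forces in N, time in s.
With the tool pointing down it reaches from about 350 to 875 mm from the base axis. Payload 4.2 kg.
Tool frame: the origin (TCP) lies at the very end of the fingers, on their centre line; the grasp point (between the pads) lies 19 mm behind it (arm.grip_point_offset is the distance from the TCP to the grasp point, in mm); z points along the fingers, y is the direction in which the jaws open and shut (so a half turn about z gives the same grasp; the last joint's range is limited). The gripper opens to 85 mm and grips with 20 to 120 N. Pads are 22 mm wide; open, the fingers measure 114 mm over their backs; the gripper's body (76 mm by 85 mm) begins 54 mm behind the grasp point. The pads swing forward as they close: fully open they stand 13 mm farther back than shut.
Start: joints at [-1.08, 0.385, 0.008, 0, -1.194, -0.259], TCP at [143.599, -608.259, 231.312] pointing down, gripper open.
Joint ranges: [-3.14, 3.14], [-1.21, 2.06], [-1.07, 1.41], [-3.16, 2.05], [-2.99, -0.16], [-3.1, 3.1]. Speed limits (rad/s): [2.79, 2.79, 3.14, 3.14, 3.14, 3.14].

## Interface

Orientations are given as a unit quaternion [x, y, z, w].
In Python, from bench import arm gives the robot as it stands.
- The arm moves only by the tool drive_tool, never from a script. Its argument "steps" is a list of rows, each a list of 5 numbers: the shift along the tool's x, y, z in m, then the turn about the tool's z in degrees, then the finger opening in m, from 0 to 0.0854. A call has 1 to 20 rows; each row shifts and turns the commanded pose from where the row before left it, along the tool's axes as they then stand; what a row does not reach is not made up. A row lasts 1/10 s, in which the tool goes at most 50 mm and 8.59 degrees, less where a joint would pass 70% of its speed; a pose out of reach is approached as far as the arm can. A call is refused whole if a number of a shift passes 0.05 or a number of a turn 8.59, either way. A call with a gripper value outside its range is refused whole. The fingers move at their own pace and stop on an object; the grip force is fixed at half the most. Time passes only in rows, so rows that do not move let the fingers close. It gives the time, the measured TCP pose, the force and the opening at its end, in the units of the state.
- arm.read_state(): the state, without advancing time (a new reading comes with each control period).
- arm.get_image(name): name is "scene" or "top" or "wrist"; returns (picture, depth): 400x640x3 uint8, blue, green, red; 400x640 float32, mm along the optical axis (not along the pixel's ray), 0 where there is no reading.
- arm.camera_params(name): a dict with "K" (3x3 intrinsics, pixels), "world_to_cam" (4x4, takes a point from world to camera coordinates); the wrist camera has in their place "mount" (4x4, takes a point from camera to tool coordinates, whose origin is the TCP and whose axes are the flange's). Camera axes: x right, y up, looking along -z (the intrinsics and any distortion apply to the point x, -y, -z); pixel columns grow to the right and rows downward; lengths in mm; the calibration is good to about 2 mm. A picture is of the moment at which its call begins: read the wrist's pose just before it. camera_params takes no time and is no camera call.
- arm.job_done(): hands the job in, once; it reports no verdict.
The state is a dict: "clock": time; "joints": joint angles; "joint_vel": joint speeds; "joint_efforts": joint torques, N m; "position": TCP position; "ee_rot": TCP orientation; "contact_force": force on the tool from outside, world axes, zero at the start; "wrist_torque": the same for the moment, N m; "gripper_width": finger opening in mm.
Only numpy, scipy, OpenCV 4.12 (cv2) and the standard library are available. Lean on these libraries where they do the work, as an engineer would, in place of code of your own. Each camera call takes 0.05 s, during which the arm holds its last target.

## Working session

There is one attempt and no reset: what is moved stays moved. The work goes in short steps, Python scripts to look and compute and a tool call to move; the robot and the scene stay as the last step left them, time stands still between calls to the robot, and variables do not carry over. Pictures are saved under pics/ and viewed, and the job is handed in when it is done.

Besides the shell and the picture viewer there is one more tool, called after "Call:" as name(argument=value, ...), one argument or row to a line, values as JSON. drive_tool: Moves the arm, as the interface text tells. Its arguments: {"type":"object","properties":{"steps":{"type":"array"}},"required":["steps"]}

```bash
ls; mkdir -p pics; python3 - <<'E'
from bench import arm
import cv2,numpy as np
print(arm.read_state())
for n in ["scene","top"]:
    im,d=arm.get_image(n); cv2.imwrite(f"pics/{n}0.png",im); np.savez(f"{n}0.npz",im=im,d=d)
    p=arm.camera_params(n); print(n,p); print((d>0).mean())
print(arm.camera_params("wrist"))
E
```

```text
pics
{'clock': 0.0, 'joints': array([-1.08044535e+00,  3.85542422e-01,  6.61514776e-03, -4.74180987e-04,
       -1.19403158e+00, -2.58616229e-01]), 'joint_vel': array([ 7.15445424e-04,  3.80660375e-04, -1.83124362e-03,  9.38976817e-05,
       -3.66651743e-04,  5.70193022e-04]), 'joint_efforts': array([-8.83597804e-04, -3.92288160e+01,  1.88394642e+01,  4.18623894e+00,
       -4.67259626e-03,  1.50443125e-06]), 'position': array([ 143.4227688 , -607.70874087,  230.22964146]), 'ee_rot': array([-1.15521338e-01,  9.93304386e-01,  1.08693809e-03, -1.90423761e-04]), 'contact_force': array([ 0.2381217 , -0.72661481, -0.6892692 ]), 'wrist_torque': array([-0.02951392,  0.03696955,  0.00266304]), 'gripper_width': 85.28385622847594}
scene {'K': array([[366.23320293,   0.        , 322.19190931],
       [  0.        , 366.23320293, 197.4573604 ],
       [  0.        ,   0.        ,   1.        ]]), 'world_to_cam': array([[-3.39501921e-01,  9.40604676e-01, -1.13516218e-03,
         1.81992730e+02],
       [-7.29362500e-01, -2.62493713e-01,  6.31765300e-01,
         3.82701865e+02],
       [ 5.9394
[... 516 characters left out ...]
2],
       [-1.60773837e-01,  2.88102474e-03,  9.86987068e-01,
        -1.29474856e+03],
       [ 0.00000000e+00,  0.00000000e+00,  0.00000000e+00,
         1.00000000e+00]])}
0.9958984375
{'K': array([[359.46008985,   0.        , 318.36985118],
       [  0.        , 359.46008985, 199.82071713],
       [  0.        ,   0.        ,   1.        ]]), 'mount': array([[ 1.00006027e-03,  9.56147822e-01,  2.92882814e-01,
         7.45369783e+01],
       [ 9.99999500e-01, -9.62221366e-04, -2.73262556e-04,
         2.19700315e-01],
       [ 2.05387041e-05,  2.92882941e-01, -9.56148306e-01,
        -1.41583334e+02],
       [ 0.00000000e+00,  0.00000000e+00,  0.00000000e+00,
         1.00000000e+00]])}
```

View pics/top0.png

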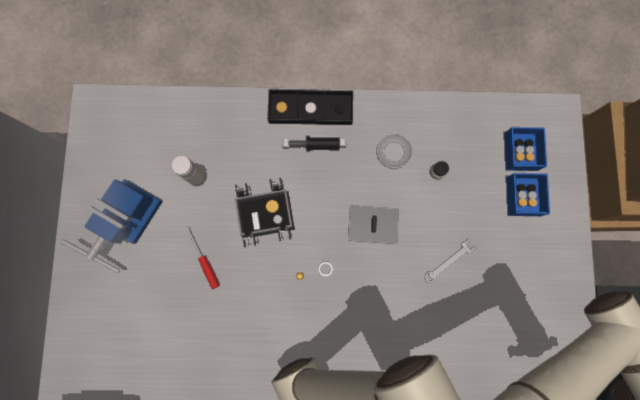

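View pics/scene0.png

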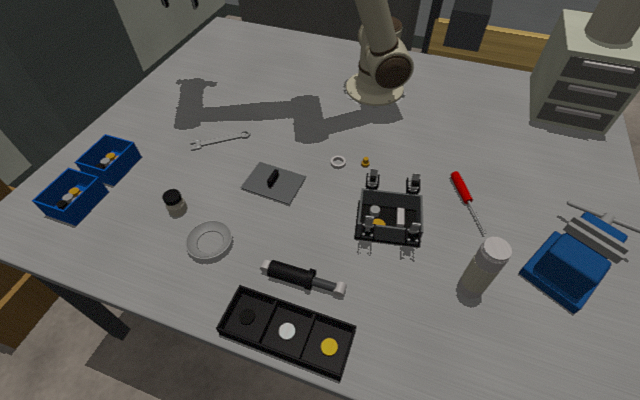

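```bash
cat > h.py <<'E'
import numpy as np,cv2
from bench import arm
from scipy.spatial.transform import Rotation as R
def pts(n,d):
    """world points per pixel"""
    p=arm.camera_params(n);K=p["K"]
    if n=="wrist":
        pass
    v,u=np.mgrid[0:400,0:640]
    c=np.stack([(u-K[0,2])/K[0,0]*d,-(v-K[1,2])/K[1,1]*d,-d],-1)
    if n!="wrist":
        M=np.linalg.inv(p["world_to_cam"])
        return c@M[:3,:3].T+M[:3,3]
    return c
def wpts(d,s):
    M=arm.camera_params("wrist")["mount"]; c=pts("wrist",d)
    t=c@M[:3,:3].T+M[:3,3]
    r=R.from_quat(s["ee_rot"]).as_matrix()
    return t@r.T+s["position"]
E
python3 - <<'E'
from h import *
z=np.load("top0.npz");im,d=z["im"],z["d"]
P=pts("top",d)
cv2.imwrite("pics/top0c.png",cv2.resize(im[150:270,210:430],None,fx=3.6,fy=3.6,interpolation=cv2.INTER_NEAREST))
X,Y,Z=P[...,0],P[...,1],P[...,2]
roi=np.zeros(d.shape,bool);roi[195:255,335:410]=1
print("bench z",np.median(Z[300:330,100:250]), np.median(Z[240:250,410:420]))
m=roi&(Z>6)&(Z<16); print(m.sum(),np.median(Z[m]))
q=P[m][:,:2].astype(np.float32); print("lid",cv2.minAreaRect(q),q.mean(0))
m=roi&(Z>25); print(m.sum(),Z[m].max()); q=P[m][:,:2].astype(np.float32); print("bar",cv2.minAreaRect(q),np.median(Z[m]))
roi[:]=0;roi[170:255,220:310]=1
m=roi&(Z>56)&(Z<63);q=P[m][:,:2].astype(np.float32); print("rim",m.sum(),cv2.minAreaRect(q),q.mean(0),np.median(Z[m]))
cv2.imwrite("pics/rim.png",cv2.resize((m*255).astype(np.uint8)[150:270,210:330],None,fx=5,fy=5,interpolation=0))
E
```

```text
bench z 0.4143395589029524 0.05140428262689056
1564 10.324474865046
lid ((521.8861083984375, -142.83377075195312), (212.94679260253906, 171.78782653808594), 89.40251922607422) [ 524.4768 -143.3892]
91 1372.6650323476672
bar ((451.1973571777344, -80.1090087890625), (35.39323425292969, 235.62538146972656), 49.11097717285156) 37.6457292723062
rim 258 ((557.7454833984375, 180.41390991210938), (127.92571258544922, 150.57164001464844), 11.050928115844727) [554.32446 182.93913] 59.63634589231958
```

View pics/top0c.png

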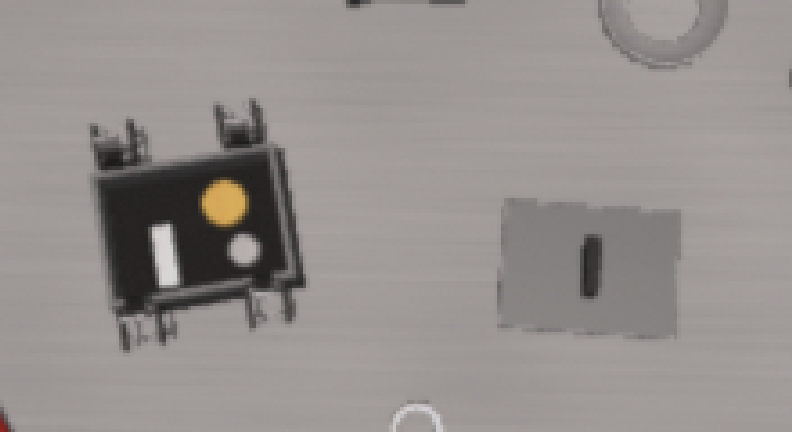

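View pics/rim.png

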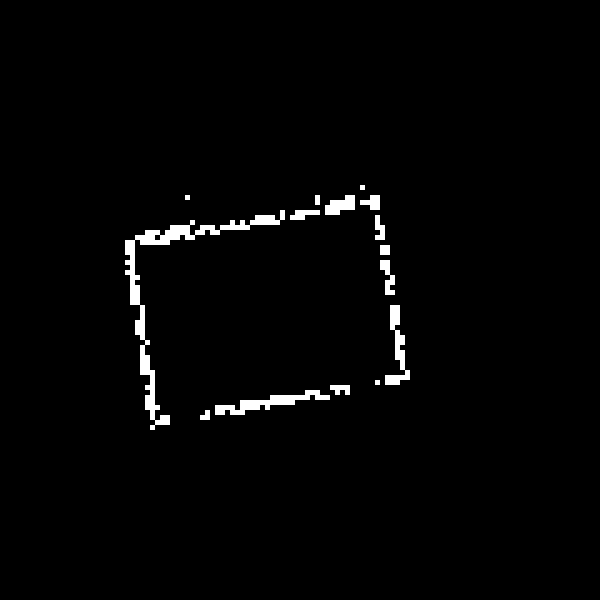

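```bash
cat >> h.py <<'E'
def yaw(s):
    r=R.from_quat(s["ee_rot"]).as_matrix(); return np.degrees(np.arctan2(-r[0,1],r[1,1]))
def rel(t,yw=None):
    s=arm.read_state(); y0=yaw(s); 
    if yw is None: yw=y0
    a=np.radians(yw); r=np.array([[-np.cos(a),-np.sin(a),0],[-np.sin(a),np.cos(a),0],[0,0,-1]]).T
    dlt=r.T@(np.array(t,float)-s["position"])
    print("turn first",round(y0-yw,2),"then tool shift mm",dlt.round(1),"norm",round(float(np.linalg.norm(dlt)),1))
def st():
    s=arm.read_state(); r=R.from_quat(s["ee_rot"]).as_matrix()
    print("t",round(s["clock"],2),"pos",s["position"].round(1),"yaw",round(yaw(s),2),"zax",r[:,2].round(3),"F",s["contact_force"].round(2),"w",round(s["gripper_width"],1)); return s
E
python3 - <<'E'
from h import *
z=np.load("top0.npz");im,d=z["im"],z["d"]
P=pts("top",d)
roi=np.zeros(d.shape,bool);roi[200:248,340:408]=1
Z=P[...,2]
m=roi&(Z>6)&(Z<45);q=P[m][:,:2].astype(np.float32);print("lid",cv2.minAreaRect(q))
m=roi&(Z>25)&(Z<45);q=P[m][:,:2].astype(np.float32);print("bar",cv2.minAreaRect(q),q.mean(0))
st();rel([522,-144,185],-4)
E
```

```text
lid ((528.0345458984375, -147.93052673339844), (141.14788818359375, 201.90919494628906), 1.3331185579299927)
bar ((525.5050659179688, -144.91842651367188), (12.278231620788574, 46.94047164916992), 88.78280639648438) [ 526.1041  -143.98943]
t 0.1 pos [ 143.5 -607.8  230.3] yaw 13.27 zax [-0.001  0.002 -1.   ] F [ 0.06  0.28 -1.07] w 85.3
turn first 17.27 then tool shift mm [-345.2  489.    45.3] norm 600.3
```

Call:
drive_tool(
  steps=[
    [0,0,0,8.1,0.085],
    [0,0,0,8.1,0.085],
    [-0.023,0.0326,0.003,0,0.085],
    [-0.023,0.0326,0.003,0,0.085],
    [-0.023,0.0326,0.003,0,0.085],
    [-0.023,0.0326,0.003,0,0.085],
    [-0.023,0.0326,0.003,0,0.085],
    [-0.023,0.0326,0.003,0,0.085],
    [-0.023,0.0326,0.003,0,0.085],
    [-0.023,0.0326,0.003,0,0.085],
    [-0.023,0.0326,0.003,0,0.085],
    [-0.023,0.0326,0.003,0,0.085],
    [-0.023,0.0326,0.003,0,0.085],
    [-0.023,0.0326,0.003,0,0.085],
    [-0.023,0.0326,0.003,0,0.085],
    [-0.023,0.0326,0.003,0,0.085],
    [-0.023,0.0326,0.003,0,0.085],
    [0,0,0,0,0.085],
  ],
)

```text
clock: 1.9
position: [515.3, -134.5, 185.4]
ee_rot: [0.023, 1.0, 0.0, -0.0]
contact_force: [-0.1, -1.0, 0.7]
gripper_width: 85.2
```

```bash
python3 - <<'E'
from h import *
s=st()
im,d=arm.get_image("wrist");cv2.imwrite("pics/w1.png",im);P=wpts(d,s);np.savez("w1.npz",im=im,d=d,P=P)
Z=P[...,2]
for a,b in((7,13),(33,40)):
    m=(Z>a)&(Z<b); print(m.sum(),np.median(Z[m]))
    n,l,stt,_=cv2.connectedComponentsWithStats(m.astype(np.uint8)); k=1+np.argmax(stt[1:,4]); q=P[l==k][:,:2].astype(np.float32);print(cv2.minAreaRect(q),q.mean(0))
E
```

```text
t 1.9 pos [ 515.3 -134.5  185.4] yaw -2.65 zax [-0.  0. -1.] F [-0.05 -0.97  0.66] w 85.2
19912 8.953157309816973
((524.9098510742188, -144.71975708007812), (146.19253540039062, 106.23487854003906), 87.08309936523438) [ 521.7276  -144.49368]
1667 35.23833426332615
((556.5030517578125, 105.39155578613281), (30.835649490356445, 121.36827850341797), 86.38634490966797) [549.6322   105.270134]
```

View pics/w1.png

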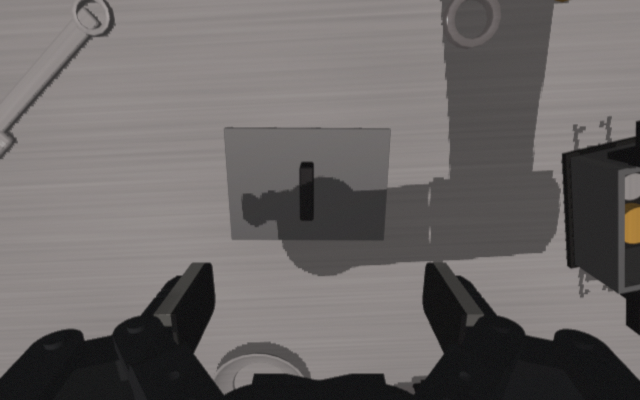

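```bash
python3 - <<'E'
from h import *
rel([524.9,-144.7,15],-2.9)
E
```

```text
turn first 0.17 then tool shift mm [-11.5  -8.4 170.4] norm 171.0
```

Call:
drive_tool(
  steps=[
    [-0.01,-0.0094,0,0.25,0.085],
    [0,0,0.03,0,0.06],
    [0,0,0.04,0,0.05],
    [0,0,0.04,0,0.05],
    [0,0,0.03,0,0.05],
    [0,0,0.02,0,0.05],
    [0,0,0.01,0,0.05],
    [0,0,0,0,0.05],
  ],
)

```text
clock: 2.75
position: [521.7, -148.4, 15.2]
ee_rot: [0.028, 1.0, -0.0, -0.001]
contact_force: [-0.3, -0.8, 0.2]
gripper_width: 49.8
```

```bash
python3 - <<'E'
from h import *
s=st(); rel([524.9,-144.7,15],-2.9)
E
```

```text
t 2.75 pos [ 521.7 -148.4   15.2] yaw -3.26 zax [-0.003 -0.    -1.   ] F [-0.31 -0.83  0.16] w 49.8
turn first -0.36 then tool shift mm [-3.   3.9  0.2] norm 4.9
```

Call:
drive_tool(
  steps=[
    [-0.003,0.0039,0,-0.35,0.05],
    [0,0,0,0,0.02],
    [0,0,0,0,0.0],
    [0,0,0,0,0],
    [0,0,0,0,0],
    [0,0,0,0,0],
    [0,0,0,0,0],
  ],
)

```text
clock: 3.45
position: [526.5, -143.7, 17.6]
ee_rot: [0.024, 1.0, -0.0, 0.001]
contact_force: [-1.6, 0.9, 5.7]
gripper_width: 10.5
```

```bash
python3 - <<'E'
from h import *
s=st(); rel([524.9,-144.7,15],-2.9)
E
```

```text
t 3.45 pos [ 526.5 -143.7   17.6] yaw -2.78 zax [ 0.002 -0.    -1.   ] F [-1.57  0.92  5.67] w 10.5
turn first 0.12 then tool shift mm [ 1.5 -1.1  2.6] norm 3.2
```

Call:
drive_tool(
  steps=[
    [0,0,-0.005,0,0],
    [0,0,-0.01,0,0],
    [0,0,-0.02,0,0],
    [0,0,-0.025,0,0],
    [0,0,-0.025,0,0],
    [0,0,-0.025,0,0],
    [0,0,-0.025,0,0],
    [0,0,-0.025,0,0],
    [0,0,-0.025,0,0],
    [0,0,-0.025,0,0],
    [0,0,-0.025,0,0],
    [0,0,0,0,0],
    [0,0,0,0,0],
  ],
)

```text
clock: 4.75
position: [525.2, -143.3, 251.2]
ee_rot: [0.025, 1.0, 0.001, -0.0]
contact_force: [-1.0, -0.4, -2.3]
gripper_width: 10.3
```

```bash
python3 - <<'E'
from h import *
s=st(); rel([638,198,250],10)
E
```

```text
t 4.75 pos [ 525.2 -143.3  251.2] yaw -2.84 zax [ 0.     0.001 -1.   ] F [-0.99 -0.42 -2.35] w 10.3
turn first -12.84 then tool shift mm [-170.4  316.5    1.2] norm 359.5
```

Call:
drive_tool(
  steps=[
    [0,0,0,-6.4,0],
    [0,0,0,-6.4,0],
    [-0.006,0.012,0,0,0],
    [-0.012,0.024,0,0,0],
    [-0.012,0.024,0,0,0],
    [-0.014,0.025,0,0,0],
    [-0.014,0.025,0,0,0],
    [-0.014,0.025,0,0,0],
    [-0.014,0.025,0,0,0],
    [-0.014,0.025,0,0,0],
    [-0.014,0.025,0,0,0],
    [-0.014,0.025,0,0,0],
    [-0.014,0.025,0,0,0],
    [-0.014,0.025,0,0,0],
    [-0.012,0.02,0,0,0],
    [-0.003,0.01,0,0,0],
    [0,0,0,0,0],
    [0,0,0,0,0],
  ],
)

```text
clock: 6.55
position: [638.9, 195.9, 250.6]
ee_rot: [-0.087, 0.996, -0.0, -0.001]
contact_force: [0.3, -0.0, -1.6]
gripper_width: 10.3
```

```bash
python3 - <<'E'
from h import *
s=st()
im,d=arm.get_image("wrist");cv2.imwrite("pics/w2.png",im);P=wpts(d,s);np.savez("w2.npz",im=im,d=d,P=P)
np.savez("s2.npz",**{k:s[k] for k in("position","ee_rot")})
Z=P[...,2]
m=(Z>56)&(Z<62)
cv2.imwrite("pics/w2m.png",m*255)
E
```

```text
t 6.55 pos [638.9 195.9 250.6] yaw 9.95 zax [-0.002 -0.001 -1.   ] F [ 0.34 -0.01 -1.59] w 10.3[ WARN:0@1.278] global loadsave.cpp:1063 imwrite_ Unsupported depth image for selected encoder is fallbacked to CV_8U.
```

View pics/w2.png

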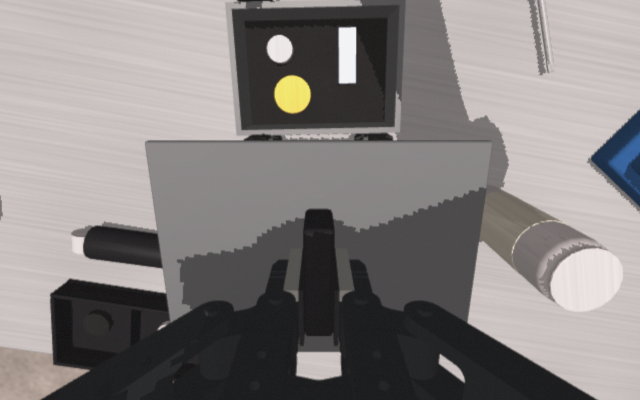

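View pics/w2m.png

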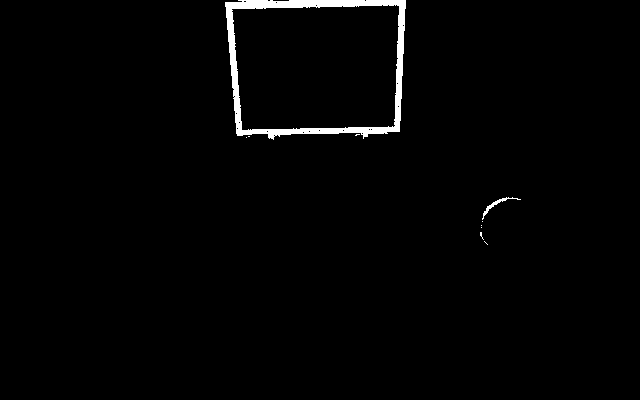

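```bash
cat > meas.py <<'E'
from h import *
def ray(uv,s,z):
    p=arm.camera_params("wrist");K=p["K"];M=p["mount"]
    uv=np.asarray(uv,float); c=np.stack([(uv[:,0]-K[0,2])/K[0,0],-(uv[:,1]-K[1,2])/K[1,1],-np.ones(len(uv))],-1)
    r=R.from_quat(s["ee_rot"]).as_matrix()
    o=r@M[:3,3]+s["position"]; dd=c@M[:3,:3].T@r.T
    return o+dd*((z-o[2])/dd[:,2])[:,None]
E
python3 - <<'E'
from meas import *
z=np.load("w2.npz");s=np.load("s2.npz");im,P=z["im"],z["P"];Z=P[...,2]
m=((Z>56)&(Z<62)).astype(np.uint8);m[150:]=0
m=cv2.morphologyEx(m,cv2.MORPH_CLOSE,np.ones((3,3)))
print("rim z",np.median(Z[m>0]))
cs,h=cv2.findContours(m,cv2.RETR_CCOMP,cv2.CHAIN_APPROX_NONE)
for c,hh in zip(cs,h[0]):
    if len(c)<200: continue
    q=ray(c[:,0],s,np.median(Z[m>0]))[:,:2].astype(np.float32); print(hh[3]>=0,cv2.minAreaRect(q))
q=P[m>0][:,:2].astype(np.float32);print(cv2.minAreaRect(q))
# lid in tool frame
r=R.from_quat(s["ee_rot"]).as_matrix(); T=(P-s["position"])@r
zz=T[...,2]; ml=(zz>0)&(zz<14); ml[:140]=0
print(np.median(zz[150:200,250:400]))
mm=(np.abs(zz-np.median(zz[150:200,200:420]))<4)
n,l,stt,_=cv2.connectedComponentsWithStats(mm.astype(np.uint8));k=1+np.argmax(stt[1:,4]);print(stt[k]);mm=l==k
# plane tilt
A=np.c_[T[mm][:,:2],np.ones(mm.sum())];print("plane",np.linalg.lstsq(A,T[mm][:,2],rcond=None)[0])
q=T[mm][:,:2].astype(np.float32);print("lid tool",cv2.minAreaRect(q),q.min(0),q.max(0))
# line fits
for v in(160,200,240,280,300):
    u=np.where(mm[v])[0]
    if len(u): print(v,T[v,u[0]].round(1),T[v,u[-1]].round(1))
for u in(160,250,320,400,480):
    v=np.where(mm[:,u])[0]; print(u,T[v[0],u].round(1),T[v[-1],u].round(1))
E
```

```text
rim z 58.82623994886866
False ((551.164794921875, 178.80377197265625), (114.88327026367188, 150.87828063964844), 10.647677421569824)
True ((549.1835327148438, 178.43008422851562), (100.91326141357422, 140.7774658203125), 11.241826057434082)
((546.682861328125, 176.599853515625), (131.584716796875, 153.50465393066406), 11.071173667907715)
8.649299064521575
[  145   140   348   182 47469]
plane [-1.39199295e-03  8.38370286e-05  8.74224741e+00]
lid tool ((10.112419128417969, 0.38240814208984375), (146.52122497558594, 88.97342681884766), 89.88658142089844) [-34.519238 -72.85314 ] [54.677826 73.60885 ]
160 [ 46.1 -72.1   8.5] [46.2 72.9  8.8]
200 [ 28.5 -71.9   8.4] [28.5 72.7  8.8]
240 [  9.  -72.3   9.6] [ 9.8 72.3  8.1]
280 [-11.3 -72.4   9.3] [-10.8  72.9   8.7]
300 [-21.4 -71.8   8.3] [-21.6  72.9   8.8]
160 [ 54.4 -65.9   9.3] [  2.8 -72.9  10.1]
250 [ 54.3 -28.5  10.4] [-24.8 -32.5   8.5]
320 [54.3  0.9 10.4] [25.3  1.   5.5]
400 [54.4 34.5  9.8] [-26.8  39.8   9.2]
480 [54.5 67.9  9.6] [13.7 73.2  9.2]
```

```bash
python3 - <<'E'
from meas import *
z=np.load("top0.npz");im,d=z["im"],z["d"];P=pts("top",d);Z=P[...,2]
# interior floor mouth: pixels enclosed by rim
m=((Z>55)&(Z<64)).astype(np.uint8);roi=np.zeros_like(m);roi[170:255,220:310]=1;m*=roi
q=P[m>0][:,:2]
c,s_=np.cos(np.radians(11.2)),np.sin(np.radians(11.2))
L=(q-[549.2,178.4])@np.array([[c,-s_],[s_,c]])  # to box frame
print(np.percentile(L,[1,5,50,95,99],axis=0).round(1))
for ax,o in((0,1),(1,0)):
  for sg in(-1,1):
    k=(np.abs(L[:,o])<40 if ax==0 else np.abs(L[:,o])<35)&(L[:,ax]*sg>35); k&=(np.abs(L[:,ax])<(62 if ax==0 else 82)); print(ax,sg,k.sum(),np.median(L[k,ax]).round(1),np.polyfit(L[k,o],L[k,ax],1).round(3))
z=np.load("w1.npz");P=z["P"];Z=P[...,2];m=(Z>56)&(Z<62)
L=(P[m][:,:2]-[549.2,178.4])@np.array([[c,-s_],[s_,c]]);print("w1",m.sum(),np.percentile(L,[1,5,50,95,99],axis=0).round(1))
for ax,o in((1,0),):
    k=(L[:,1]<-60)&(np.abs(L[:,0])<40);print(k.sum(),L[k,1].min(),L[k,1].max(),np.median(L[k,1]))
E
```

```text
[[-55.1 -74.9]
 [-54.1 -73.9]
 [ 15.    7.6]
 [ 56.5  73.7]
 [ 72.   74.7]]
0 -1 51 -52.7 [ 3.0000e-03 -5.2599e+01]
0 1 52 52.2 [-6.0000e-03  5.2706e+01]
1 -1 40 -72.5 [ 2.0000e-03 -7.2531e+01]
1 1 45 71.9 [-3.0000e-03  7.2087e+01]
w1 1668 [[-65.7 -75.7]
 [-56.6 -75.2]
 [  3.4 -71.7]
 [ 75.3 -62.1]
 [ 87.  -57.9]]
814 -76.22971605668481 -69.17640711968575 -73.44177282177421
```

```bash
python3 - <<'E'
from h import *
s=st(); rel([550.5,178.3,160],11.2)
E
```

```text
t 6.6 pos [639.  195.5 251. ] yaw 9.92 zax [-0.001 -0.001 -1.   ] F [ 0.24  0.23 -2.19] w 10.5
turn first -1.28 then tool shift mm [90.2  0.4 91. ] norm 128.1
```

Call:
drive_tool(
  steps=[
    [0.01,0,0,-1.25,0],
    [0.02,0,0.01,0,0],
    [0.02,0,0.02,0,0],
    [0.02,0,0.02,0,0],
    [0.015,0,0.02,0,0],
    [0.005,0,0.016,0,0],
    [0,0,0.005,0,0],
    [0,0,0,0,0],
    [0,0,0,0,0],
    [0,0,0,0,0],
  ],
)

```text
clock: 7.6
position: [552.2, 179.1, 161.4]
ee_rot: [-0.098, 0.995, 0.0, 0.001]
contact_force: [-0.4, -0.3, -1.8]
gripper_width: 10.1
```

```bash
python3 - <<'E'
from h import *
for i in range(1): s=st(); rel([550.5,178.3,90],11.2)
im,d=arm.get_image("wrist");cv2.imwrite("pics/w3.png",im);P=wpts(d,s)
np.savez("w3.npz",im=im,P=P)
rel([550.5,178.3,90],11.2)
E
```

```text
t 7.6 pos [552.2 179.1 161.4] yaw 11.23 zax [ 0.002  0.001 -1.   ] F [-0.36 -0.25 -1.81] w 10.1
turn first 0.03 then tool shift mm [ 1.8 -0.5 71.4] norm 71.5
turn first 0.02 then tool shift mm [ 1.7 -0.5 71.2] norm 71.3
```

View pics/w3.png

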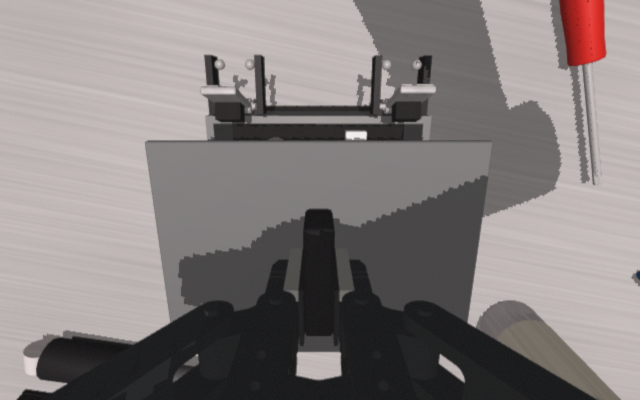

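Call:
drive_tool(
  steps=[
    [0.0018,-0.0005,0.01,0,0],
    [0,0,0.02,0,0],
    [0,0,0.02,0,0],
    [0,0,0.012,0,0],
    [0,0,0.006,0,0],
    [0,0,0,0,0],
    [0,0,0,0,0],
  ],
)

```text
clock: 8.35
position: [550.2, 178.4, 92.9]
ee_rot: [-0.098, 0.995, 0.0, 0.001]
contact_force: [1.4, -0.1, -1.9]
gripper_width: 10.6
```

```bash
python3 - <<'E'
from h import *
s=st(); rel([550.5,178.3,82],11.2)
im,d=arm.get_image("wrist");cv2.imwrite("pics/w4.png",im);P=wpts(d,s)
np.savez("w4.npz",im=im,P=P)
st()
im,d=arm.get_image("scene");cv2.imwrite("pics/s4.png",cv2.resize(im[130:300,300:500],None,fx=4,fy=3.5))
E
```

```text
t 8.35 pos [550.2 178.4  92.9] yaw 11.25 zax [ 0.001  0.    -1.   ] F [ 1.37 -0.06 -1.91] w 10.6
turn first 0.05 then tool shift mm [-0.3 -0.1 10.9] norm 10.9
t 8.4 pos [550.3 178.5  93.2] yaw 11.25 zax [ 0.002  0.001 -1.   ] F [-0.07 -0.74 -1.66] w 10.6
```

View pics/w4.png

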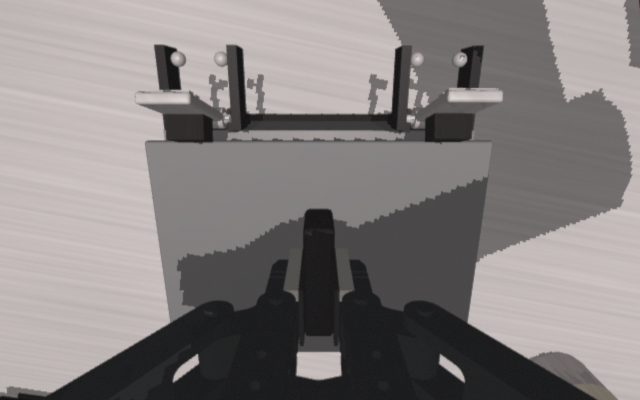

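View pics/s4.png

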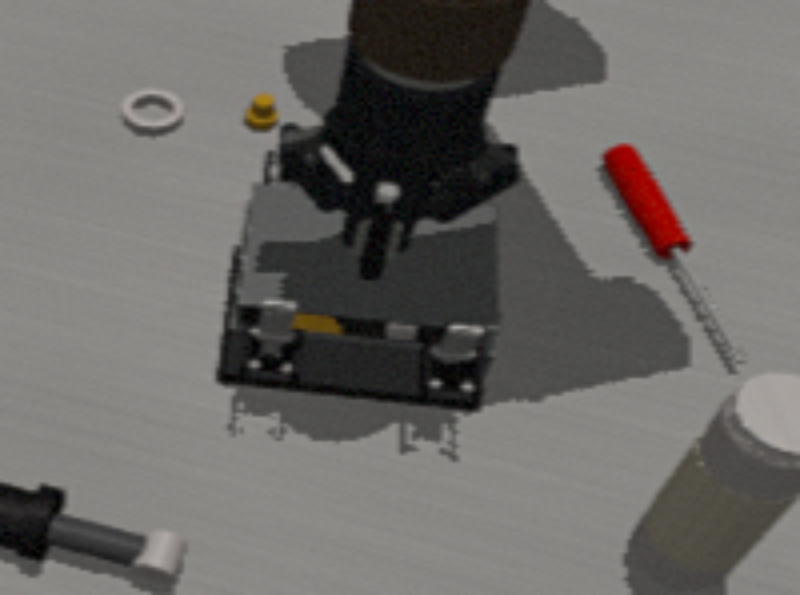

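Call:
drive_tool(
  steps=[
    [-0.0003,0,0.006,0,0],
    [0,0,0.005,0,0],
    [0,0,0.003,0,0],
    [0,0,0.002,0,0],
    [0,0,0,0,0],
    [0,0,0,0,0],
  ],
)

```text
clock: 9.05
position: [550.0, 178.2, 76.3]
ee_rot: [-0.098, 0.995, -0.0, 0.0]
contact_force: [-0.8, 0.3, -2.9]
gripper_width: 10.7
```

```bash
python3 - <<'E'
from h import *
st();rel([550.5,178.3,73],11.2)
E
```

```text
t 9.05 pos [550.  178.2  76.3] yaw 11.24 zax [ 0. -0. -1.] F [-0.77  0.26 -2.88] w 10.7
turn first 0.04 then tool shift mm [-0.5  0.   3.3] norm 3.4
```

Call:
drive_tool(
  steps=[
    [-0.0003,0,0.0015,0,0],
    [0,0,0.001,0,0],
    [0,0,0.001,0,0],
    [0,0,0,0,0],
    [0,0,0,0,0],
  ],
)

```text
clock: 9.55
position: [550.2, 178.2, 72.8]
ee_rot: [-0.098, 0.995, -0.0, -0.0]
contact_force: [0.3, 0.6, -2.3]
gripper_width: 10.6
```

Call:
drive_tool(
  steps=[
    [0,0,0.001,0,0],
    [0,0,0,0,0],
    [0,0,0,0,0],
  ],
)

```text
clock: 9.85
position: [550.2, 178.2, 71.8]
ee_rot: [-0.098, 0.995, -0.0, -0.0]
contact_force: [0.5, -0.3, -1.7]
gripper_width: 10.8
```

Call:
drive_tool(
  steps=[
    [0,0,0.0008,0,0],
    [0,0,0,0,0],
    [0,0,0,0,0],
  ],
)

```text
clock: 10.15
position: [550.2, 178.2, 71.6]
ee_rot: [-0.098, 0.995, -0.0, 0.0]
contact_force: [-2.2, -0.5, 4.0]
gripper_width: 10.7
```

Call:
drive_tool(
  steps=[
    [0,0,0,0,0.02],
    [0,0,0,0,0.03],
    [0,0,0,0,0.04],
    [0,0,0,0,0.04],
    [0,0,-0.005,0,0.04],
    [0,0,-0.015,0,0.04],
    [0,0,-0.03,0,0.04],
    [0,0,-0.04,0,0.04],
    [0,0,-0.04,0,0.02],
    [0,0,-0.02,0,0],
    [0,0,0,0,0],
  ],
)

```text
clock: 11.25
position: [552.0, 179.0, 225.6]
ee_rot: [-0.098, 0.995, 0.002, 0.004]
contact_force: [0.1, -0.5, 0.4]
gripper_width: -0.1
```

```bash
python3 - <<'E'
from meas import *
s=st()
im,d=arm.get_image("wrist");cv2.imwrite("pics/w5.png",im);P=wpts(d,s)
np.savez("w5.npz",im=im,P=P)
Z=P[...,2]
m=((Z>60)&(Z<66)).astype(np.uint8)
n,l,stt,_=cv2.connectedComponentsWithStats(m);k=1+np.argmax(stt[1:,4]);mm=l==k
q=P[mm];print(mm.sum(),np.linalg.lstsq(np.c_[q[:,:2]-[549.2,178.4],np.ones(len(q))],q[:,2],rcond=None)[0],cv2.minAreaRect(q[:,:2].astype(np.float32)))
im,d=arm.get_image("scene");cv2.imwrite("pics/s5.png",cv2.resize(im[130:300,300:500],None,fx=4,fy=3.5))
E
```

```text
t 11.25 pos [552.  179.  225.6] yaw 11.26 zax [ 0.008  0.004 -1.   ] F [ 0.07 -0.54  0.36] w -0.1
19149 [3.80217769e-04 3.66644349e-05 6.29042181e+01] ((548.8379516601562, 178.68646240234375), (108.94818115234375, 149.02081298828125), 11.505908012390137)
```

View pics/w5.png

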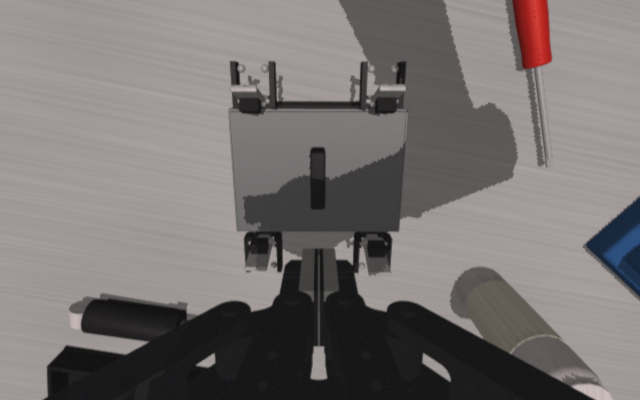

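View pics/s5.png

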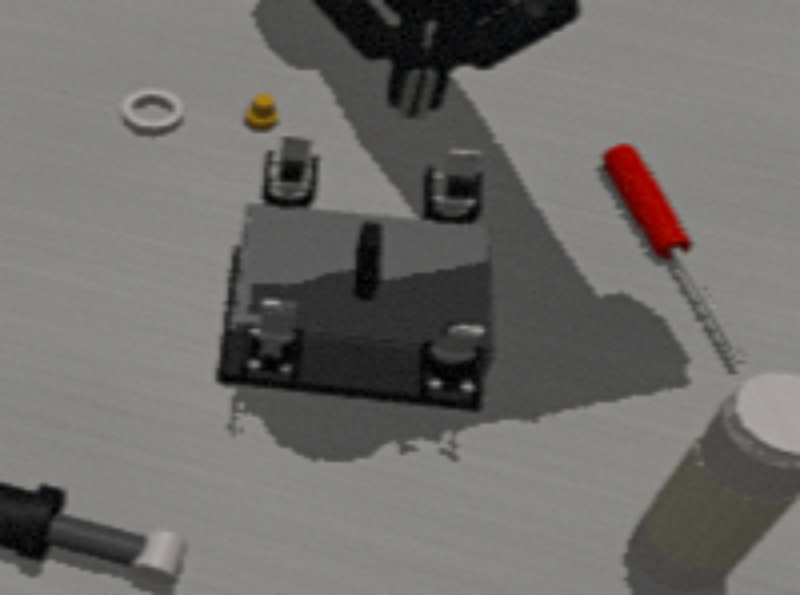

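```bash
cat >> meas.py <<'E'
BC=np.array([549.0,178.4]);BY=11.2
def tobox(P):
    a=np.radians(BY);c,s=np.cos(a),np.sin(a)
    q=P.copy(); e=P[...,:2]-BC; q[...,0]=e@[c,s]; q[...,1]=e@[-s,c]; return q
def toworld(x,y):
    a=np.radians(BY);c,s=np.cos(a),np.sin(a); return BC+np.array([c*x-s*y,s*x+c*y])
E
python3 - <<'E'
from meas import *
Q=tobox(np.load("w5.npz")["P"])
def rep(Q):
  for sx in(-1,1):
    for sy in(1,-1):
      m=(Q[...,0]*sx>55)&(Q[...,0]*sx<110)&(abs(Q[...,1]-50*sy)<18)&(Q[...,2]>58)&(Q[...,2]<135)
      q=Q[m]; t=np.percentile(q[:,2],97); h=q[q[:,2]>t-1.5]
      print(sx,sy,m.sum(),"top z",q[:,2].max().round(1),t.round(1),"at",h.mean(0).round(1),"y range",np.percentile(q[q[:,2]>85][:,1],[2,98]).round(1))
rep(Q)
P=pts("top",np.load("top0.npz")["d"]);print("top");rep(tobox(P))
rep(tobox(pts("scene",np.load("scene0.npz")["d"])))
E
```

```text
-1 1 1511 top z 116.6 115.4 at [-71.7  49.8 115. ] y range [41.1 57.8]
-1 -1 1509 top z 117.7 116.2 at [-70.9 -49.7 115.7] y range [-57.7 -40.9]
1 1 1340 top z 110.6 109.3 at [ 70.3  50.  109.1] y range [41.3 58.3]
1 -1 1087 top z 109.8 108.9 at [ 66.2 -49.6 108.6] y range [-58.1 -41. ]
top
-1 1 97 top z 120.4 118.7 at [-71.3  48.7 119. ] y range [39.7 58.6]
-1 -1 93 top z 119.9 118.8 at [-71.4 -50.4 118.8] y range [-59.8 -42.7]
1 1 118 top z 114.0 111.7 at [ 69.9  50.7 111.8] y range [41.5 57.9]
1 -1 97 top z 114.3 109.9 at [ 66.8 -50.2 110.3] y range [-57.8 -42.2]
-1 1 236 top z 118.3 115.7 at [-70.9  50.4 115.8] y range [41.4 58.4]
-1 -1 210 top z 118.5 116.1 at [-69.7 -50.8 116.3] y range [-58.6 -41.8]
1 1 211 top z 112.2 109.7 at [ 71.6  50.6 110. ] y range [41.2 57.3]
1 -1 191 top z 111.4 108.9 at [ 67.1 -50.4 108.9] y range [-58.4 -41.2]
```

```bash
python3 - <<'E'
from meas import *
st();w=toworld(-108,50);rel([*w,98],11.2)
E
```

```text
t 11.35 pos [549.9 178.2 221.2] yaw 11.21 zax [ 0.     0.001 -1.   ] F [-1.26 -0.25 -0.26] w 0.1
turn first 0.01 then tool shift mm [108.8  50.4 123.2] norm 171.9
```

Call:
drive_tool(
  steps=[
    [0.0218,0.01,0,0,0],
    [0.0218,0.01,0,0,0],
    [0.0218,0.01,0,0,0],
    [0.0218,0.01,0,0,0],
    [0.0218,0.0104,0,0,0],
    [0,0,0.02,0,0],
    [0,0,0.03,0,0],
    [0,0,0.035,0,0],
    [0,0,0.025,0,0],
    [0,0,0.013,0,0],
    [0,0,0,0,0],
    [0,0,0,0,0],
  ],
)

```text
clock: 12.55
position: [433.2, 206.1, 97.4]
ee_rot: [-0.098, 0.995, -0.001, -0.001]
contact_force: [-0.3, -0.2, -0.4]
gripper_width: 0.2
```

```bash
python3 - <<'E'
from meas import *
s=st();w=toworld(-108,50);rel([*w,98],11.2)
im,d=arm.get_image("wrist");cv2.imwrite("pics/w6.png",im)
im,d=arm.get_image("scene");cv2.imwrite("pics/s6.png",cv2.resize(im[130:300,300:500],None,fx=4,fy=3.5))
E
```

```text
t 12.55 pos [433.2 206.1  97.4] yaw 11.24 zax [-0.001 -0.002 -1.   ] F [-0.26 -0.24 -0.41] w 0.2
turn first 0.04 then tool shift mm [-0.2  0.4 -0.6] norm 0.7
```

View pics/s6.png

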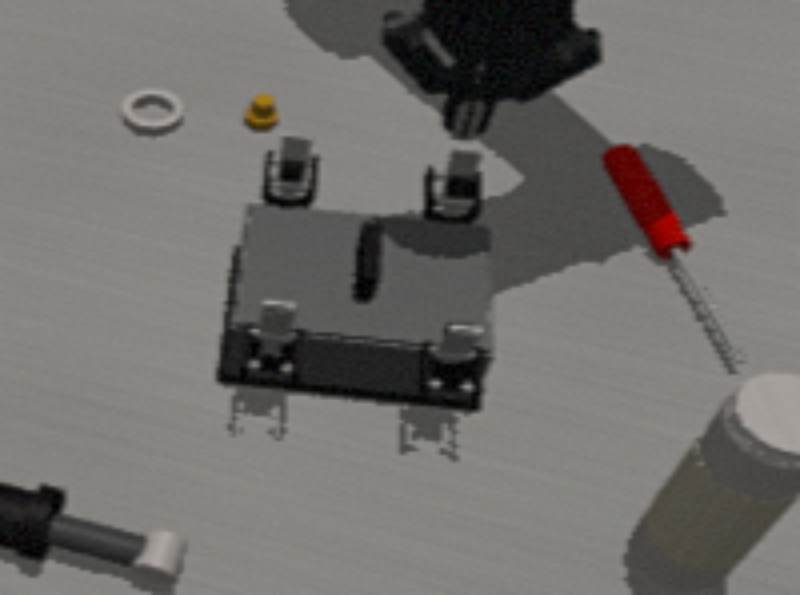

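View pics/w6.png

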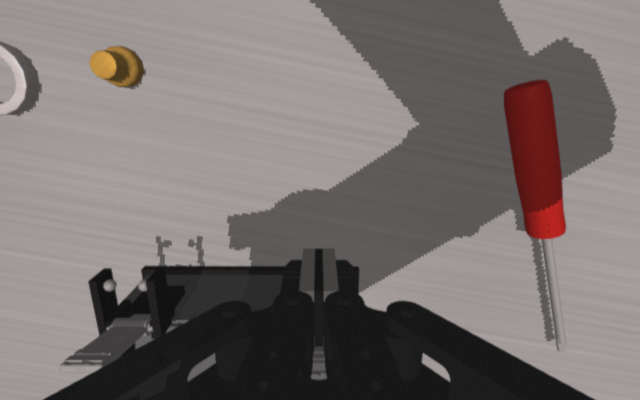

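Call:
drive_tool(
  steps=[
    [-0.01,0,0,0,0],
    [-0.01,0,0,0,0],
    [-0.008,0,0,0,0],
    [-0.006,0,0,0,0],
    [-0.006,0,0,0,0],
    [-0.006,0,0,0,0],
    [-0.006,0,0,0,0],
    [0,0,0,0,0],
  ],
)

```text
clock: 13.45
position: [485.5, 216.9, 98.0]
ee_rot: [-0.098, 0.995, 0.0, 0.0]
contact_force: [-0.6, -0.0, 0.9]
gripper_width: 0.2
```

```bash
python3 - <<'E'
from meas import *
s=st();print(tobox(s["position"]))
im,d=arm.get_image("scene");cv2.imwrite("pics/s7.png",cv2.resize(im[130:300,300:500],None,fx=4,fy=3.5))
E
```

```text
t 13.45 pos [485.5 216.9  98. ] yaw 11.22 zax [ 0.001  0.    -1.   ] F [-0.6  -0.02  0.92] w 0.2
[-54.83016959  50.0551516   97.98865877]
```

View pics/s7.png

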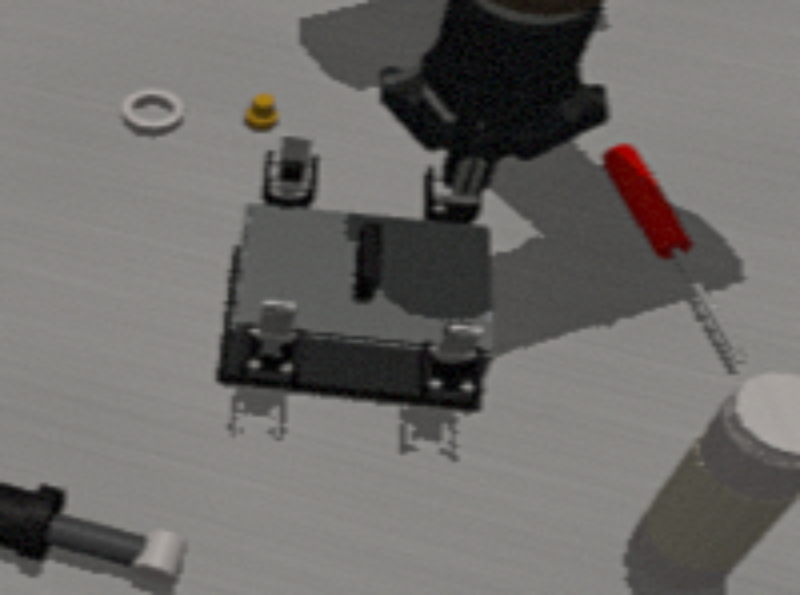

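Call:
drive_tool(
  steps=[
    [-0.006,0,0,0,0],
    [-0.006,0,0,0,0],
    [-0.004,0,0.003,0,0],
    [-0.003,0,0.003,0,0],
    [0,0,0,0,0],
  ],
)

```text
clock: 14.0
position: [503.5, 220.3, 91.5]
ee_rot: [-0.098, 0.995, -0.0, -0.0]
contact_force: [0.2, 0.1, 0.6]
gripper_width: 0.0
```

```bash
python3 - <<'E'
from meas import *
s=st();print(tobox(s["position"]))
im,d=arm.get_image("scene");cv2.imwrite("pics/s8.png",cv2.resize(im[130:300,300:500],None,fx=4,fy=3.5))
Q=tobox(pts("scene",d)); 
m=(Q[...,0]>-80)&(Q[...,0]<-10)&(abs(Q[...,1]-50)<12)&(Q[...,2]>68)&(Q[...,2]<110); q=Q[m]
for x in range(-80,-10,5):
    k=(q[:,0]>=x)&(q[:,0]<x+5); print(x,k.sum(),np.percentile(q[k,2],[10,50,90]).round(1) if k.any() else '')
E
```

```text
t 14.0 pos [503.5 220.3  91.5] yaw 11.22 zax [-0. -0. -1.] F [0.22 0.13 0.57] w 0.0
[-36.45970702  49.93506717  91.48196533]
-80 0 
-75 0 
-70 0 
-65 2 [76.4 76.4 76.5]
-60 2 [69.4 72.7 75.9]
-55 0 
-50 2 [68.6 69.9 71.2]
-45 0 
-40 3 [76.1 87.7 90.2]
-35 10 [ 90.5 100.5 107.2]
-30 42 [ 91.2 101.7 108.4]
-25 11 [89.8 91.6 94.6]
-20 0 
-15 0
```

View pics/s8.png

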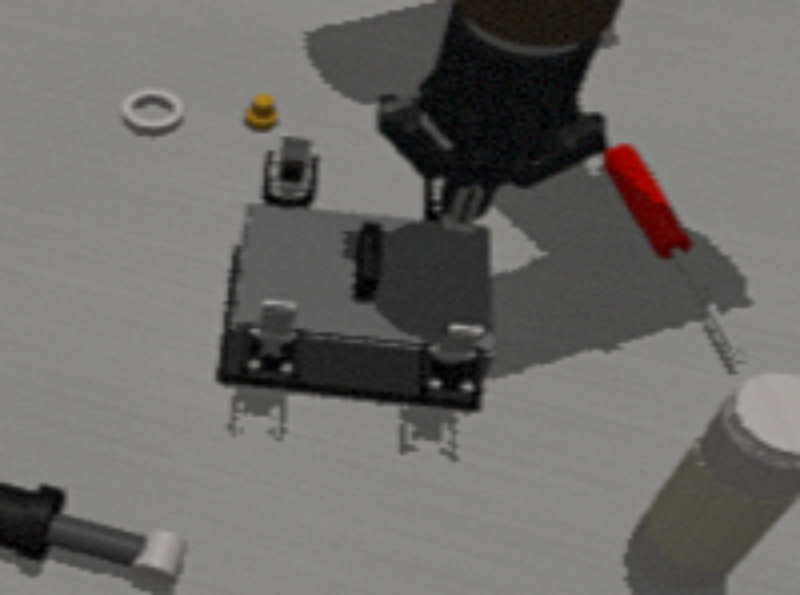

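Call:
drive_tool(
  steps=[
    [0,0,0.002,0,0],
    [0,0,0.001,0,0],
    [0,0,0,0,0],
  ],
)

```text
clock: 14.35
position: [503.0, 220.3, 89.0]
ee_rot: [-0.098, 0.995, 0.0, 0.0]
contact_force: [-0.0, -0.8, 0.3]
gripper_width: 0.3
```

Call:
drive_tool(
  steps=[
    [0,0,0.001,0,0],
    [0,0,0,0,0],
  ],
)

```text
clock: 14.55
position: [503.1, 220.3, 88.0]
ee_rot: [-0.098, 0.995, 0.0, 0.0]
contact_force: [0.4, -1.2, 0.4]
gripper_width: -0.2
```

Call:
drive_tool(
  steps=[
    [0,0,0.001,0,0],
    [0,0,0,0,0],
  ],
)

```text
clock: 14.75
position: [503.1, 220.3, 87.0]
ee_rot: [-0.098, 0.995, 0.0, 0.0]
contact_force: [-0.1, 0.8, 0.2]
gripper_width: 0.1
```

Call:
drive_tool(
  steps=[
    [0,0,0.001,0,0],
    [0,0,0,0,0],
  ],
)

```text
clock: 14.95
position: [503.2, 220.3, 86.0]
ee_rot: [-0.098, 0.995, 0.0, 0.0]
contact_force: [0.6, 0.5, 0.4]
gripper_width: 0.3
```

Call:
drive_tool(
  steps=[
    [0,0,0.001,0,0],
    [0,0,0,0,0],
  ],
)

```text
clock: 15.15
position: [503.4, 220.4, 85.3]
ee_rot: [-0.098, 0.995, 0.0, 0.0]
contact_force: [0.6, -0.8, 2.0]
gripper_width: -0.0
```

Call:
drive_tool(
  steps=[
    [0,0,0.001,0,0],
    [0,0,0,0,0],
  ],
)

```text
clock: 15.35
position: [503.6, 220.4, 84.5]
ee_rot: [-0.098, 0.995, 0.0, 0.001]
contact_force: [0.2, -0.4, 4.3]
gripper_width: 0.1
```

Call:
drive_tool(
  steps=[
    [0,0,0.001,0,0],
    [0,0,0,0,0],
  ],
)

```text
clock: 15.55
position: [503.8, 220.5, 83.9]
ee_rot: [-0.098, 0.995, 0.0, 0.001]
contact_force: [-0.6, -0.7, 6.7]
gripper_width: -0.1
```

Call:
drive_tool(
  steps=[
    [0,0,0.001,0,0],
    [0,0,0,0,0],
  ],
)

```text
clock: 15.75
position: [503.9, 220.5, 83.2]
ee_rot: [-0.098, 0.995, 0.0, 0.001]
contact_force: [0.2, -0.0, 7.7]
gripper_width: -0.3
```

Call:
drive_tool(
  steps=[
    [0,0,0.001,0,0],
    [0,0,0,0,0],
  ],
)

```text
clock: 15.95
position: [504.1, 220.6, 82.5]
ee_rot: [-0.098, 0.995, 0.0, 0.001]
contact_force: [0.1, -0.8, 9.1]
gripper_width: 0.0
```

Call:
drive_tool(
  steps=[
    [0,0,0.001,0,0],
    [0,0,0,0,0],
  ],
)

```text
clock: 16.15
position: [504.2, 220.6, 81.6]
ee_rot: [-0.098, 0.995, 0.0, 0.001]
contact_force: [1.3, -1.5, 8.1]
gripper_width: 0.4
```

Past the peak; continuing.

Call:
drive_tool(
  steps=[
    [0,0,0.001,0,0],
    [0,0,0,0,0],
  ],
)

```text
clock: 16.35
position: [503.0, 220.2, 79.0]
ee_rot: [-0.098, 0.995, 0.0, -0.0]
contact_force: [-0.5, -0.6, -0.1]
gripper_width: -0.1
```

Call:
drive_tool(
  steps=[
    [0,0,0.001,0,0],
    [0,0,0,0,0],
  ],
)

```text
clock: 16.55
position: [502.3, 219.9, 77.4]
ee_rot: [-0.098, 0.995, -0.0, -0.001]
contact_force: [-0.5, -0.4, 1.1]
gripper_width: -0.3
```

Call:
drive_tool(
  steps=[
    [0,0,0.001,0,0],
    [0,0,0,0,0],
  ],
)

```text
clock: 16.75
position: [502.4, 219.9, 77.3]
ee_rot: [-0.098, 0.995, -0.0, -0.001]
contact_force: [-3.6, -0.7, 7.2]
gripper_width: -0.3
```

Call:
drive_tool(
  steps=[
    [0,0,-0.01,0,0],
    [0,0,-0.03,0,0],
    [0,0,-0.04,0,0],
    [-0.012,-0.008,-0.01,0,0],
    [-0.022,-0.015,0,0,0],
    [-0.022,-0.015,0,0,0],
    [-0.022,-0.015,0,0,0],
    [-0.022,-0.016,0,0,0],
    [-0.022,-0.016,0,0,0],
    [-0.022,-0.015,0,0,0],
    [0,0,0,0,0],
  ],
)

```text
clock: 17.85
position: [665.9, 148.7, 165.9]
ee_rot: [-0.096, 0.995, -0.0, -0.0]
contact_force: [-0.6, 0.3, 0.3]
gripper_width: -0.2
```

```bash
python3 - <<'E'
from meas import *
s=st();print(tobox(s["position"]));w=toworld(108,-50);rel([*w,90],11.2)
im,d=arm.get_image("wrist");cv2.imwrite("pics/w9.png",im);P=wpts(d,s);np.savez("w9.npz",im=im,P=P)
im,d=arm.get_image("scene");cv2.imwrite("pics/s9.png",cv2.resize(im[130:300,300:500],None,fx=4,fy=3.5))
E
```

```text
t 17.85 pos [665.9 148.7 165.9] yaw 11.07 zax [-0. -0. -1.] F [-0.58  0.27  0.27] w -0.2
[108.91787415 -51.84707474 165.94956223]
turn first -0.13 then tool shift mm [ 0.9  1.8 75.9] norm 76.0
```

View pics/w9.png

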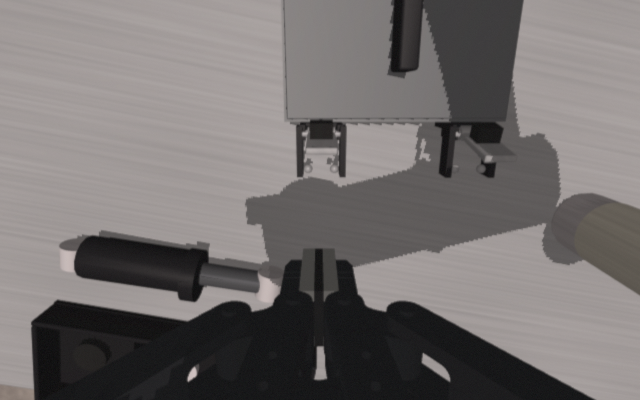

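View pics/s9.png

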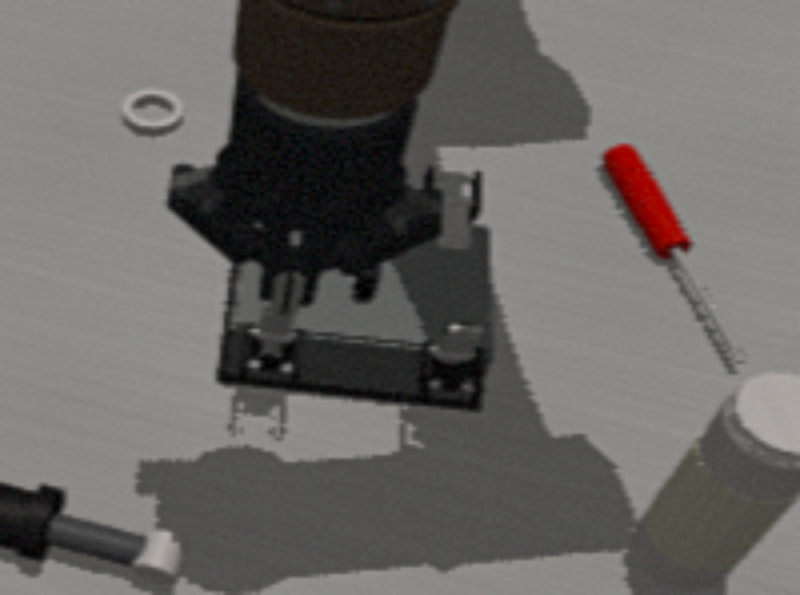

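Call:
drive_tool(
  steps=[
    [0.0005,0.0018,0.02,-0.13,0],
    [0,0,0.03,0,0],
    [0,0,0.018,0,0],
    [0,0,0.008,0,0],
    [0,0,0,0,0],
    [0.01,0,0,0,0],
    [0.01,0,0,0,0],
    [0.008,0,0,0,0],
    [0.006,0,0,0,0],
    [0.006,0,0,0,0],
    [0.006,0,0,0,0],
    [0.006,0,0,0,0],
    [0,0,0,0,0],
  ],
)

```text
clock: 19.25
position: [610.9, 141.3, 90.9]
ee_rot: [-0.099, 0.995, -0.0, -0.001]
contact_force: [0.4, 0.6, -0.8]
gripper_width: 0.3
```

```bash
python3 - <<'E'
from meas import *
s=st();print(tobox(s["position"]))
im,d=arm.get_image("scene");cv2.imwrite("pics/s10.png",cv2.resize(im[130:300,300:500],None,fx=4,fy=3.5))
E
```

```text
t 19.25 pos [610.9 141.3  90.9] yaw 11.36 zax [-0.002 -0.    -1.   ] F [ 0.36  0.62 -0.76] w 0.3
[ 53.47536413 -48.41698407  90.88884828]
```

View pics/s10.png

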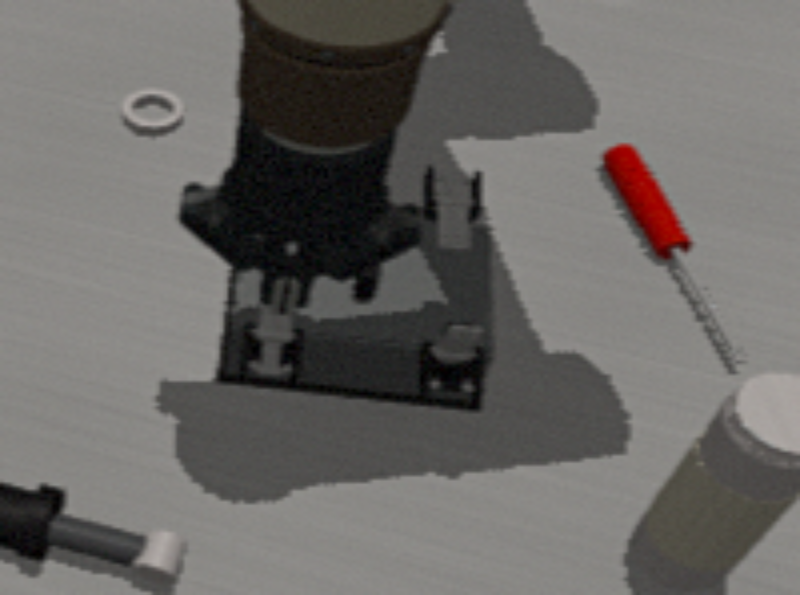

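Call:
drive_tool(
  steps=[
    [0.006,-0.0008,0,0.15,0],
    [0.005,-0.0007,0,0,0],
    [0.004,0,0.003,0,0],
    [0.003,0,0.003,0,0],
    [0,0,0,0,0],
  ],
)

```text
clock: 19.8
position: [593.6, 136.3, 84.3]
ee_rot: [-0.098, 0.995, -0.0, -0.001]
contact_force: [0.7, 0.5, 0.5]
gripper_width: 0.1
```

```bash
python3 - <<'E'
from meas import *
s=st();print(tobox(s["position"]))
im,d=arm.get_image("scene");cv2.imwrite("pics/s11.png",cv2.resize(im[130:300,300:500],None,fx=4,fy=3.5))
Q=tobox(pts("scene",d)); 
m=(Q[...,0]>10)&(Q[...,0]<80)&(abs(Q[...,1]+50)<12)&(Q[...,2]>66)&(Q[...,2]<110); q=Q[m]
for x in range(10,80,5):
    k=(q[:,0]>=x)&(q[:,0]<x+5); print(x,k.sum(),np.percentile(q[k,2],[10,50,90]).round(1) if k.any() else '')
E
```

```text
t 19.8 pos [593.6 136.3  84.3] yaw 11.2 zax [-0.002 -0.001 -1.   ] F [0.69 0.54 0.46] w 0.1
[ 35.56927222 -49.97809495  84.34363416]
10 0 
15 0 
20 0 
25 0 
30 0 
35 6 [76.7 78.3 79.8]
40 49 [ 76.8  93.  105. ]
45 47 [ 75.3  92.6 107.2]
50 19 [72.  73.7 76.2]
55 18 [69.7 71.  73. ]
60 22 [68.1 71.1 73.3]
65 16 [67.3 69.2 71.9]
70 5 [66.4 66.5 66.8]
75 0
```

View pics/s11.png

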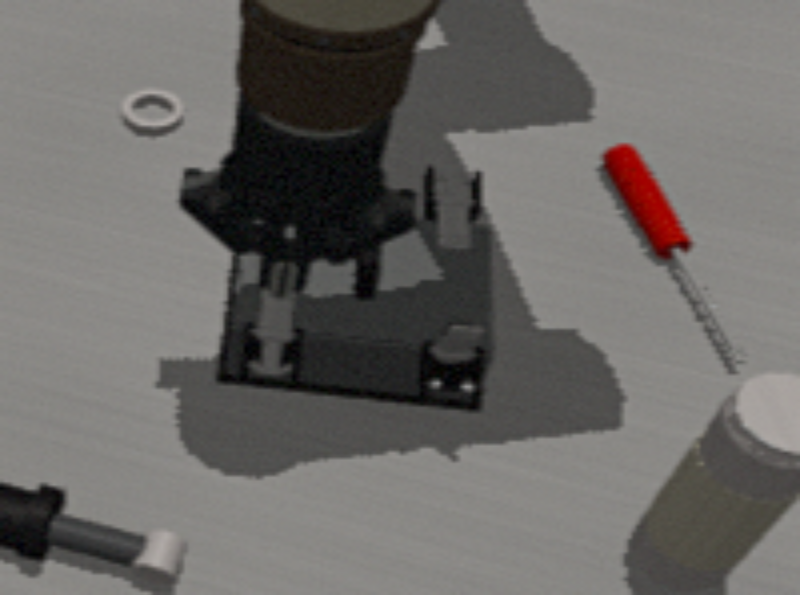

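Call:
drive_tool(
  steps=[
    [0,0,0.002,0,0],
    [0,0,0.002,0,0],
    [0,0,0,0,0],
  ],
)

```text
clock: 20.15
position: [594.5, 136.6, 80.6]
ee_rot: [-0.098, 0.995, -0.0, -0.0]
contact_force: [-0.1, -0.0, -0.3]
gripper_width: -0.0
```

Call:
drive_tool(
  steps=[
    [0,0,0.001,0,0],
    [0,0,0,0,0],
  ],
)

```text
clock: 20.35
position: [594.6, 136.6, 79.8]
ee_rot: [-0.098, 0.995, -0.0, -0.0]
contact_force: [-0.5, 0.5, -0.6]
gripper_width: -0.0
```

Call:
drive_tool(
  steps=[
    [0,0,0.001,0,0],
    [0,0,0,0,0],
  ],
)

```text
clock: 20.55
position: [594.6, 136.6, 79.0]
ee_rot: [-0.098, 0.995, 0.0, -0.0]
contact_force: [1.0, 0.2, 0.2]
gripper_width: -0.0
```

Call:
drive_tool(
  steps=[
    [0,0,0.001,0,0],
    [0,0,0,0,0],
  ],
)

```text
clock: 20.75
position: [594.6, 136.6, 78.1]
ee_rot: [-0.098, 0.995, -0.0, -0.0]
contact_force: [-0.8, 0.0, 2.0]
gripper_width: 0.1
```

Call:
drive_tool(
  steps=[
    [0,0,0.001,0,0],
    [0,0,0,0,0],
  ],
)

```text
clock: 20.95
position: [594.5, 136.5, 77.4]
ee_rot: [-0.098, 0.995, -0.0, -0.0]
contact_force: [-1.9, -0.0, 4.6]
gripper_width: 0.4
```

Call:
drive_tool(
  steps=[
    [0,0,0.001,0,0],
    [0,0,0,0,0],
  ],
)

```text
clock: 21.15
position: [594.3, 136.5, 76.7]
ee_rot: [-0.098, 0.995, -0.0, -0.0]
contact_force: [-3.5, 0.2, 6.5]
gripper_width: -0.0
```

Call:
drive_tool(
  steps=[
    [0,0,0.001,0,0],
    [0,0,0,0,0],
  ],
)

```text
clock: 21.35
position: [594.2, 136.5, 76.1]
ee_rot: [-0.098, 0.995, -0.0, -0.0]
contact_force: [-3.8, -0.3, 8.0]
gripper_width: 0.1
```

Call:
drive_tool(
  steps=[
    [0,0,0.001,0,0],
    [0,0,0,0,0],
  ],
)

```text
clock: 21.55
position: [594.0, 136.5, 75.4]
ee_rot: [-0.098, 0.995, -0.0, -0.0]
contact_force: [-5.9, -0.3, 9.7]
gripper_width: -0.1
```

Call:
drive_tool(
  steps=[
    [0,0,0.001,0,0],
    [0,0,0,0,0],
  ],
)

```text
clock: 21.75
position: [593.8, 136.4, 74.4]
ee_rot: [-0.098, 0.995, -0.0, -0.001]
contact_force: [-5.5, -0.5, 9.8]
gripper_width: -0.1
```

Call:
drive_tool(
  steps=[
    [0,0,0.001,0,0],
    [0,0,0,0,0],
  ],
)

```text
clock: 21.95
position: [594.6, 136.7, 72.1]
ee_rot: [-0.098, 0.995, 0.0, 0.0]
contact_force: [-1.0, 0.7, -0.4]
gripper_width: 0.1
```

Call:
drive_tool(
  steps=[
    [0,0,0.001,0,0],
    [0,0,0,0,0],
  ],
)

```text
clock: 22.15
position: [594.6, 136.6, 70.3]
ee_rot: [-0.098, 0.995, -0.0, -0.0]
contact_force: [-0.1, 0.3, -0.6]
gripper_width: 0.2
```

Call:
drive_tool(
  steps=[
    [0,0,0.0005,0,0],
    [0,0,0,0,0],
  ],
)

```text
clock: 22.35
position: [594.7, 136.6, 70.2]
ee_rot: [-0.098, 0.995, -0.0, -0.0]
contact_force: [0.7, 0.0, -0.2]
gripper_width: -0.2
```

Call:
drive_tool(
  steps=[
    [0,0,-0.01,0,0],
    [0,0,-0.03,0,0],
    [0,0,-0.04,0,0],
    [0.012,0,-0.012,0,0],
    [0.022,0,0,0,0],
    [0.022,0,0,0,0],
    [0.022,0,0,0,0],
    [0.022,0,0,0,0],
    [0.022,0,0,0,0],
    [0.022,0,0,0,0],
    [0,0,0,0,0],
  ],
)

```text
clock: 23.45
position: [451.2, 107.9, 163.3]
ee_rot: [-0.098, 0.995, 0.0, -0.0]
contact_force: [0.1, -0.2, -0.3]
gripper_width: 0.3
```

```bash
python3 - <<'E'
from meas import *
s=st();print(tobox(s["position"]));w=toworld(-108,-50);rel([*w,97],11.2)
im,d=arm.get_image("scene");cv2.imwrite("pics/s12.png",cv2.resize(im[130:300,300:500],None,fx=4,fy=3.5))
E
```

```text
t 23.45 pos [451.2 107.9 163.3] yaw 11.23 zax [-0.  0. -1.] F [ 0.06 -0.18 -0.26] w 0.3
[-109.6487707   -50.16417665  163.31925982]
turn first 0.03 then tool shift mm [-1.6  0.2 66.3] norm 66.3
```

View pics/s12.png

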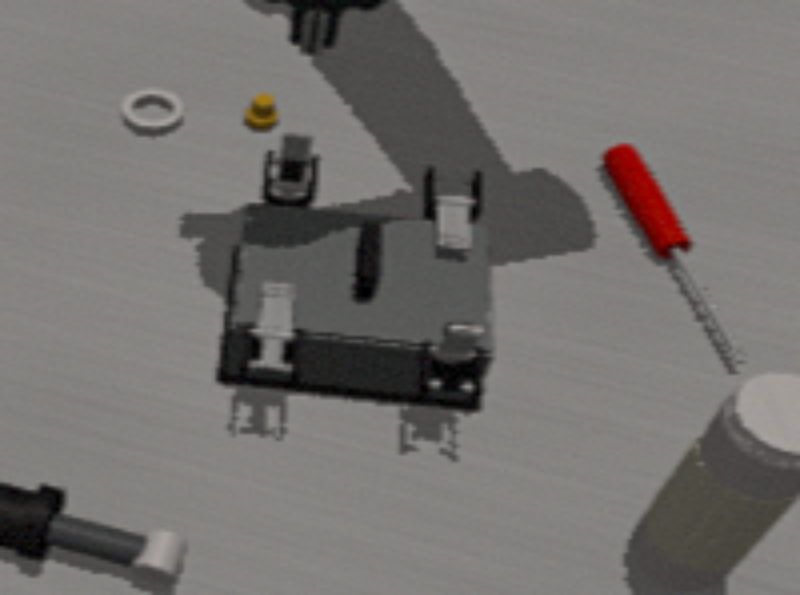

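Call:
drive_tool(
  steps=[
    [-0.0015,0,0.02,0,0],
    [0,0,0.025,0,0],
    [0,0,0.015,0,0],
    [0,0,0.006,0,0],
    [0,0,0,0,0],
    [-0.01,0,0,0,0],
    [-0.01,0,0,0,0],
    [-0.008,0,0,0,0],
    [-0.006,0,0,0,0],
    [-0.006,0,0,0,0],
    [-0.006,0,0,0,0],
    [-0.006,0,0,0,0],
    [-0.006,0,0,0,0],
    [-0.006,0,0,0,0],
    [-0.004,0,0.003,0,0],
    [-0.003,0,0.003,0,0],
    [0,0,0,0,0],
  ],
)

```text
clock: 25.2
position: [524.9, 122.8, 90.0]
ee_rot: [-0.098, 0.995, -0.0, 0.0]
contact_force: [-0.6, 0.0, -0.3]
gripper_width: -0.4
```

```bash
python3 - <<'E'
from meas import *
s=st();print(tobox(s["position"]))
im,d=arm.get_image("scene");cv2.imwrite("pics/s13.png",cv2.resize(im[130:300,300:500],None,fx=4,fy=3.5))
E
```

```text
t 25.2 pos [524.9 122.8  90. ] yaw 11.21 zax [ 0. -0. -1.] F [-0.56  0.04 -0.31] w -0.4
[-34.41254429 -49.82925396  90.01885948]
```

View pics/s13.png

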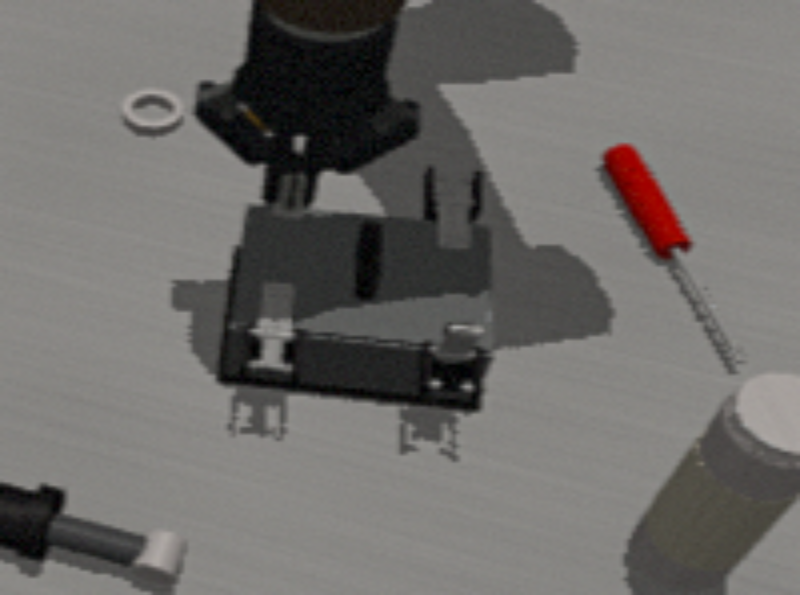

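Call:
drive_tool(
  steps=[
    [0.0015,0,0.002,0,0],
    [0,0,0.001,0,0],
    [0,0,0,0,0],
  ],
)

```text
clock: 25.55
position: [522.9, 122.5, 87.5]
ee_rot: [-0.098, 0.995, 0.0, 0.0]
contact_force: [0.4, 0.2, 0.2]
gripper_width: 0.1
```

Call:
drive_tool(
  steps=[
    [0,0,0.001,0,0],
    [0,0,0,0,0],
  ],
)

```text
clock: 25.75
position: [523.2, 122.5, 86.6]
ee_rot: [-0.098, 0.995, 0.0, 0.0]
contact_force: [0.0, 0.3, 0.0]
gripper_width: 0.0
```

Call:
drive_tool(
  steps=[
    [0,0,0.001,0,0],
    [0,0,0,0,0],
  ],
)

```text
clock: 25.95
position: [523.4, 122.6, 85.8]
ee_rot: [-0.098, 0.995, 0.0, 0.0]
contact_force: [0.1, 0.3, 1.5]
gripper_width: 0.4
```

Call:
drive_tool(
  steps=[
    [0,0,0.001,0,0],
    [0,0,0,0,0],
  ],
)

```text
clock: 26.15
position: [523.6, 122.6, 85.1]
ee_rot: [-0.098, 0.995, 0.0, 0.001]
contact_force: [-0.0, -1.5, 4.4]
gripper_width: -0.1
```

Call:
drive_tool(
  steps=[
    [0,0,0.001,0,0],
    [0,0,0,0,0],
  ],
)

```text
clock: 26.35
position: [523.8, 122.6, 84.4]
ee_rot: [-0.098, 0.995, 0.0, 0.001]
contact_force: [-0.9, -0.4, 5.4]
gripper_width: -0.1
```

Call:
drive_tool(
  steps=[
    [0,0,0.001,0,0],
    [0,0,0,0,0],
  ],
)

```text
clock: 26.55
position: [523.9, 122.7, 83.7]
ee_rot: [-0.098, 0.995, 0.0, 0.001]
contact_force: [0.1, -1.5, 7.5]
gripper_width: 0.0
```

Call:
drive_tool(
  steps=[
    [0,0,0.001,0,0],
    [0,0,0,0,0],
  ],
)

```text
clock: 26.75
position: [524.1, 122.7, 83.0]
ee_rot: [-0.098, 0.995, 0.0, 0.001]
contact_force: [-0.6, -0.6, 9.1]
gripper_width: 0.1
```

Call:
drive_tool(
  steps=[
    [0,0,0.001,0,0],
    [0,0,0,0,0],
  ],
)

```text
clock: 26.95
position: [524.3, 122.8, 82.0]
ee_rot: [-0.098, 0.995, 0.0, 0.002]
contact_force: [0.0, -1.3, 7.3]
gripper_width: 0.3
```

Call:
drive_tool(
  steps=[
    [0,0,0.001,0,0],
    [0,0,0,0,0],
  ],
)

```text
clock: 27.15
position: [522.8, 122.4, 79.4]
ee_rot: [-0.097, 0.995, 0.0, -0.0]
contact_force: [-0.4, -0.8, -0.3]
gripper_width: 0.1
```

Call:
drive_tool(
  steps=[
    [0,0,0.001,0,0],
    [0,0,0,0,0],
  ],
)

```text
clock: 27.35
position: [522.3, 122.2, 77.9]
ee_rot: [-0.098, 0.995, -0.0, -0.001]
contact_force: [-1.0, -0.0, 0.3]
gripper_width: -0.1
```

Snapped. On to the far-left clip: target (108, 50), lifting first.

Call:
drive_tool(
  steps=[
    [0,0,-0.01,0,0],
    [0,0,-0.03,0,0],
    [0,0,-0.04,0,0],
    [-0.012,0.008,-0.006,0,0],
    [-0.022,0.015,0,0,0],
    [-0.022,0.015,0,0,0],
    [-0.022,0.015,0,0,0],
    [-0.022,0.016,0,0,0],
    [-0.022,0.016,0,0,0],
    [-0.022,0.015,0,0,0],
    [0,0,0,0,0],
    [0,0,0,0,0],
  ],
)

```text
clock: 28.55
position: [644.5, 248.6, 164.0]
ee_rot: [-0.098, 0.995, -0.0, -0.001]
contact_force: [-1.0, -0.4, -1.0]
gripper_width: -0.1
```

```bash
python3 - <<'E'
from meas import *
s=st();print(tobox(s["position"]));w=toworld(108,50);rel([*w,91],11.2)
im,d=arm.get_image("scene");cv2.imwrite("pics/s14.png",cv2.resize(im[130:300,300:500],None,fx=4,fy=3.5))
E
```

```text
t 28.55 pos [644.5 248.6 164. ] yaw 11.22 zax [-0.001 -0.001 -1.   ] F [-0.95 -0.44 -1.  ] w -0.1
[107.31190249  50.30460454 164.01579812]
turn first 0.02 then tool shift mm [-0.7 -0.3 73. ] norm 73.0
```

View pics/s14.png

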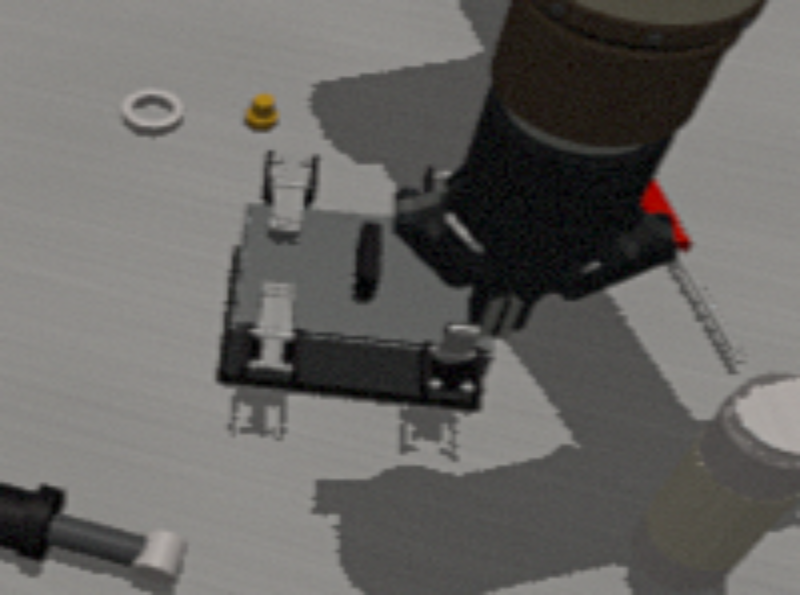

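```bash
python3 - <<'E'
from meas import *
P=np.load("scene0.npz");Q=pts("scene",P["d"]);m=np.zeros(Q.shape[:2],bool);m[230:300,450:520]=1;m&=(Q[...,2]>100)&(Q[...,2]<180)
q=Q[m];print(q.min(0),q.max(0),q.mean(0)); b=tobox(q);print(b.min(0),b.max(0))
m2=q[:,2]>163;print(q[m2].min(0),q[m2].max(0),tobox(q[m2]).min(0))
E
```

```text
[632.95865427 361.18072449 100.01876062] [686.74850654 413.41892053 172.12366221] [669.43762515 384.53413421 149.90330274]
[123.48668742 157.70164603 100.01876062] [176.45445192 210.20021482 172.12366221]
[632.95865427 364.26214789 163.09497411] [683.22031491 412.96442984 172.12366221] [123.48668742 160.08219538 163.09497411]
```

Call:
drive_tool(
  steps=[
    [-0.0007,-0.0003,0.02,0,0],
    [0,0,0.03,0,0],
    [0,0,0.016,0,0],
    [0,0,0.007,0,0],
    [0,0,0,0,0],
    [0.01,0,0,0,0],
    [0.01,0,0,0,0],
    [0.008,0,0,0,0],
    [0.006,0,0,0,0],
    [0.006,0,0,0,0],
    [0.006,0,0,0,0],
    [0.006,0,0,0,0],
    [0.006,0,0,0,0],
    [0.006,0,0,0,0],
    [0.004,0,0.003,0,0],
    [0.003,0,0.003,0,0],
    [0,0,0,0,0],
  ],
)

```text
clock: 30.3
position: [574.9, 234.2, 84.7]
ee_rot: [-0.098, 0.995, -0.0, -0.001]
contact_force: [-0.1, 0.5, 0.6]
gripper_width: 0.1
```

```bash
python3 - <<'E'
from meas import *
s=st();print(tobox(s["position"]))
im,d=arm.get_image("scene");cv2.imwrite("pics/s15.png",cv2.resize(im[130:300,300:500],None,fx=4,fy=3.5))
Q=tobox(pts("scene",d)); 
m=(Q[...,0]>10)&(Q[...,0]<80)&(abs(Q[...,1]-50)<12)&(Q[...,2]>66)&(Q[...,2]<110); q=Q[m]
for x in range(10,80,5):
    k=(q[:,0]>=x)&(q[:,0]<x+5); print(x,k.sum(),np.percentile(q[k,2],[10,50,90]).round(1) if k.any() else '')
E
```

```text
t 30.3 pos [574.9 234.2  84.7] yaw 11.21 zax [-0.002 -0.001 -1.   ] F [-0.15  0.52  0.55] w 0.1
[36.26212892 49.65997877 84.7275739 ]
10 0 
15 0 
20 0 
25 0 
30 1 [66.3 66.3 66.3]
35 5 [77.3 79.8 80.2]
40 46 [ 77.3  93.8 109.1]
45 56 [ 75.1  94.9 107.4]
50 19 [72.1 74.  76.2]
55 18 [71.  73.  74.4]
60 23 [69.9 72.1 73.3]
65 23 [68.  70.2 74.1]
70 9 [67.  67.9 68.9]
75 5 [66.2 66.9 68.2]
```

View pics/s15.png

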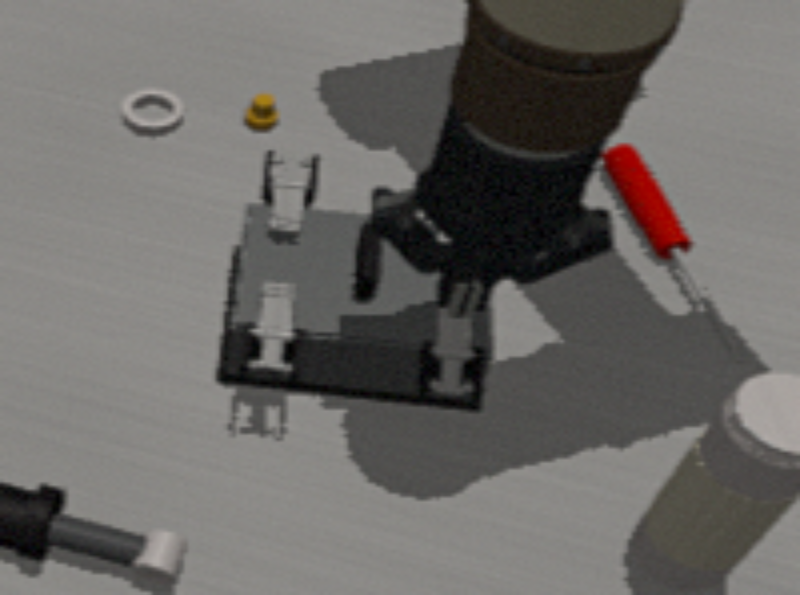

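Call:
drive_tool(
  steps=[
    [0,0,0.002,0,0],
    [0,0,0.001,0,0],
    [0,0,0,0,0],
  ],
)

```text
clock: 30.65
position: [575.9, 234.5, 82.2]
ee_rot: [-0.098, 0.995, -0.0, -0.0]
contact_force: [-0.1, -0.2, 0.1]
gripper_width: 0.1
```

Call:
drive_tool(
  steps=[
    [0,0,0.001,0,0],
    [0,0,0,0,0],
  ],
)

```text
clock: 30.85
position: [576.0, 234.5, 81.4]
ee_rot: [-0.098, 0.995, -0.0, -0.0]
contact_force: [0.4, 0.3, -0.2]
gripper_width: 0.0
```

Call:
drive_tool(
  steps=[
    [0,0,0.001,0,0],
    [0,0,0,0,0],
  ],
)

```text
clock: 31.05
position: [575.9, 234.6, 80.4]
ee_rot: [-0.098, 0.995, -0.0, -0.0]
contact_force: [-0.3, 0.2, -0.5]
gripper_width: 0.1
```

Call:
drive_tool(
  steps=[
    [0,0,0.001,0,0],
    [0,0,0,0,0],
  ],
)

```text
clock: 31.25
position: [575.9, 234.6, 79.6]
ee_rot: [-0.098, 0.995, -0.0, -0.0]
contact_force: [-0.3, -0.4, 1.2]
gripper_width: -0.1
```

Call:
drive_tool(
  steps=[
    [0,0,0.001,0,0],
    [0,0,0,0,0],
  ],
)

```text
clock: 31.45
position: [575.8, 234.6, 78.9]
ee_rot: [-0.098, 0.995, -0.0, -0.0]
contact_force: [-2.5, -0.1, 4.3]
gripper_width: -0.4
```

Call:
drive_tool(
  steps=[
    [0,0,0.001,0,0],
    [0,0,0,0,0],
  ],
)

```text
clock: 31.65
position: [575.7, 234.5, 78.2]
ee_rot: [-0.098, 0.995, -0.0, -0.0]
contact_force: [-4.3, -0.6, 5.7]
gripper_width: 0.1
```

Call:
drive_tool(
  steps=[
    [0,0,0.001,0,0],
    [0,0,0,0,0],
  ],
)

```text
clock: 31.85
position: [575.5, 234.5, 77.6]
ee_rot: [-0.098, 0.995, -0.0, -0.0]
contact_force: [-4.3, -0.4, 8.1]
gripper_width: -0.1
```

Call:
drive_tool(
  steps=[
    [0,0,0.001,0,0],
    [0,0,0,0,0],
  ],
)

```text
clock: 32.05
position: [575.4, 234.5, 77.0]
ee_rot: [-0.098, 0.995, -0.0, -0.0]
contact_force: [-5.8, -0.1, 10.1]
gripper_width: -0.1
```

Call:
drive_tool(
  steps=[
    [0,0,0.001,0,0],
    [0,0,0,0,0],
  ],
)

```text
clock: 32.25
position: [575.2, 234.4, 76.2]
ee_rot: [-0.098, 0.995, -0.0, -0.0]
contact_force: [-5.8, -0.6, 11.5]
gripper_width: 0.2
```

Call:
drive_tool(
  steps=[
    [0,0,0.001,0,0],
    [0,0,0,0,0],
  ],
)

```text
clock: 32.45
position: [575.3, 234.4, 74.4]
ee_rot: [-0.098, 0.995, -0.0, -0.0]
contact_force: [-0.9, 0.2, 2.6]
gripper_width: 0.0
```

Call:
drive_tool(
  steps=[
    [0,0,0.001,0,0],
    [0,0,0,0,0],
  ],
)

```text
clock: 32.65
position: [575.9, 234.5, 71.9]
ee_rot: [-0.098, 0.995, 0.0, -0.0]
contact_force: [-0.1, -0.1, -0.2]
gripper_width: -0.6
```

Call:
drive_tool(
  steps=[
    [0,0,-0.01,0,0],
    [0,0,-0.03,0,0],
    [0,0,-0.04,0,0],
    [0,0,-0.04,0,0],
    [0,0,-0.04,0,0],
    [0.02,0,-0.02,0,0],
    [0.03,0,0,0,0],
    [0.03,0,0,0,0],
    [0.03,0,0,0,0],
    [0.01,0,0,0,0],
    [0,0,0,0,0],
    [0,0,0,0,0],
  ],
)

```text
clock: 33.85
position: [459.1, 211.7, 253.1]
ee_rot: [-0.098, 0.995, 0.0, 0.001]
contact_force: [0.8, -0.2, -0.0]
gripper_width: 0.4
```

```bash
python3 - <<'E'
from meas import *
s=st()
i3,d=arm.get_image("scene");cv2.imwrite("pics/s16.png",cv2.resize(i3[130:300,300:500],None,fx=4,fy=3.5));cv2.imwrite("pics/s16f.png",i3)
Q=tobox(pts("scene",d))
for n in [(sx,sy) for sx in(-1,1) for sy in(1,-1)]:
    sx,sy=n;m=(Q[...,0]*sx>10)&(Q[...,0]*sx<62)&(abs(Q[...,1]-sy*50)<8)&(Q[...,2]>55)&(Q[...,2]<110);q=Q[m]
    r=[]
    for x in range(15,60,8):
        k=(q[:,0]*sx>=x)&(q[:,0]*sx<x+8); r.append(np.median(q[k,2]).round(1) if k.any() else None)
    print(n,r)
im0=np.load("scene0.npz")["im"]; df=cv2.absdiff(im0,i3).max(2); cv2.imwrite("pics/diff.png",(df>40).astype(np.uint8)*255)
im,d=arm.get_image("wrist");cv2.imwrite("pics/w16.png",im)
E
```

```text
t 33.85 pos [459.1 211.7 253.1] yaw 11.22 zax [ 0.001  0.001 -1.   ] F [ 0.76 -0.23 -0.03] w 0.4
(-1, 1) [np.float64(64.7), np.float64(76.8), np.float64(76.9), np.float64(76.5), np.float64(77.6), np.float64(78.5)]
(-1, -1) [np.float64(66.0), np.float64(76.4), np.float64(77.7), np.float64(77.3), np.float64(78.0), np.float64(78.6)]
(1, 1) [np.float64(70.8), np.float64(71.3), np.float64(71.5), np.float64(70.7), np.float64(71.3), np.float64(71.6)]
(1, -1) [np.float64(70.0), np.float64(70.3), np.float64(69.4), np.float64(69.4), np.float64(69.4), np.float64(70.1)]
```

View pics/s16.png

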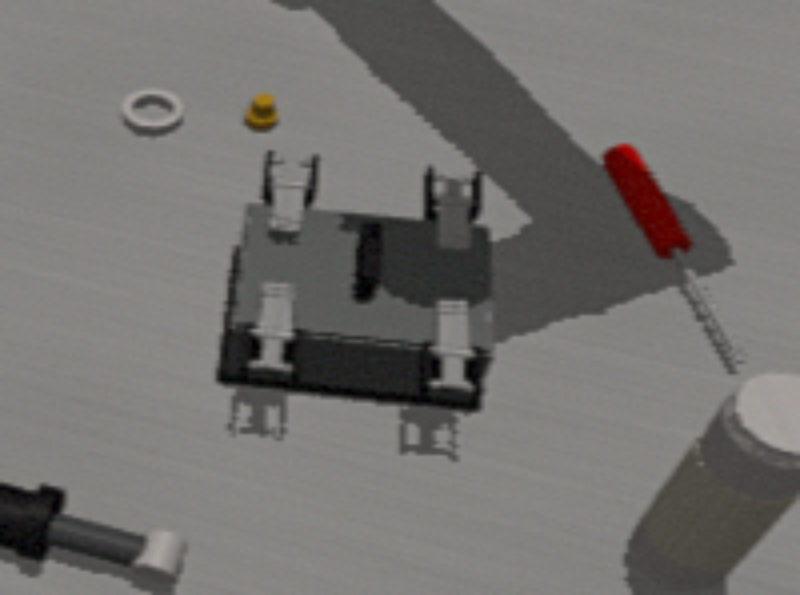

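View pics/s16f.png

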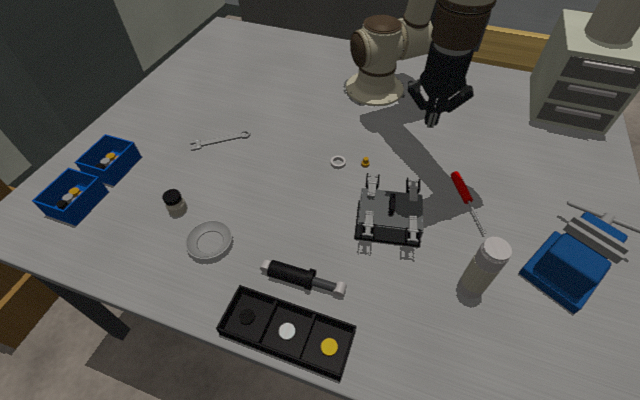

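View pics/diff.png

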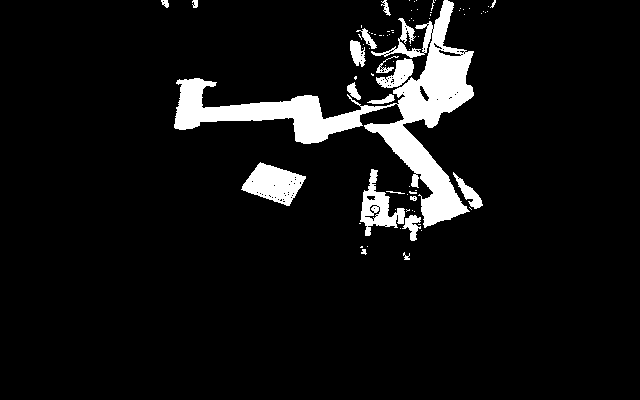

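View pics/w16.png

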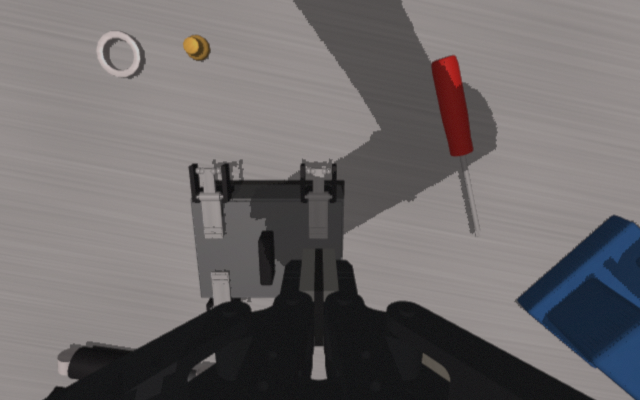

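The pictures show all four clips level over the lid. Apart from the lid, the clips, the arm and shadows, the before/after difference shows no changes, so I'm handing in.

```bash
python3 - <<'E'
from bench import arm
print(arm.job_done())
E
```

```text
the job is handed in; nothing more can be done
None
```

The box is closed and the job is handed in, about 34 s into the 72 s allowed. No verdict was reported.

- **Lid:** I lifted it by its bar and lowered it into the mouth. It touched down with a reading of about 4 N. After letting go, its flange measured flat, with a slope under 0.001.
- **Clips:** I swung them over and pressed them in 1 mm steps, in the order near-left, far-right, near-right, far-left. The highest vertical readings were 9.1, 9.8, 9.1 and 11.5 N, all well under 30 N. These were taken at the end of each step, so brief peaks between steps could have been missed. Each force then dropped to about zero as the clip snapped.
- **Firm stop:** only near-left was pressed on to its stop, with about 7 N. The other three I let snap by themselves.
- **Last checks:** scene depth shows all four arms close to level, to about 2 mm along their length. The before/after image difference shows no bench object moved. The gripper was clear of everything at hand-in.
- **Disagreements:** a first rough fit of the box from the top camera was about 8 mm off. The wrist view and a better top-view fit then agreed to about 0.5 mm, and I used those. I also did not re-measure the lid's seating after the clips were shut, beyond looking at the images.

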